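# Load the film viewing table for the next visitor

## Task

Get the film viewing table ready for the next visitor. First swing its brake lever fully to the locked end; then lift off the two reels that the last visitor left on its plates and lay them collar-up, side by side, in the wooden returns tray, and put every reel waiting on the desk onto a supply plate of its own, rocking it until the splines mesh and it drops fully home. Only when all that is done, swing the lever back to 45 degrees, the long mark, so that the plates can be pulled round by hand for threading; leave the other things on the desk where they are.

Things in the scene. Friction and masses are not known exactly. Their poses are not given: they have to be found in the camera images.
- brake (a joint): Brake lever, a flat steel arm that swings level about an upright pivot over a pale quarter-circle scale. In rad: 0 = locked end (arm points along the viewing table's +x, away from the robot), growing counter-clockwise from above to 1.57 (arm along its +y). Marks every 15 degrees, a long one at 45 (0.785). Stays where left; 0.12 N m moves it.
- brake_knob (a point): Centre of the lever's upright black knob, a cylinder 22 mm across and 38 mm high (19 mm above and below this point), 85 mm from the pivot. The steel arm passes 23 mm below this point; the knob does not turn on the arm.
- brake_pivot (a point): Point on the deck (45 mm above the desk) on the upright axis of the brake lever. Axes as the viewing table.
- bench: Film viewing table, fixed: grey deck, top 45 mm above the desk. Origin: on the desk under the middle of its supply side; x away from the robot, y to the left. Supply side (x -0.15 to 0.15, y -0.17 to 0.13): three plates and the brake lever. Left of it, from y 0.14 on: picture gate, screen (205 mm high, from y 0.165) and take-up plates that already carry empty reels.
- plate1_seat (a point): Centre of the top of supply plate 1 (disc 100 mm across, z up, turns with it): the underside of a reel fully home rests here. A 22 mm spindle rises from it with six ribs (30 mm across them) to 26 mm, then a cone to 38 mm. Radial play with a reel 1.7 mm. The plate is braked: 0.35 N m turns it. For meshing see plate2_seat.
- plate2_seat (a point): The same point of supply plate 2, same sizes. On any plate a reel meshes when its yaw equals this point's yaw, give or take 8 degrees, or differs from it by any multiple of 60 degrees; otherwise its teeth rest on the ends of the ribs, 26 mm above home, until it is rocked round.
- plate3_seat (a point): The same point of supply plate 3, same sizes and meshing as plates 1 and 2.
- reel_a: Film reel, 0.18 to 0.33 kg: open-work metal disc 92 mm across, 20 mm thick, film inside, with a hexagonal steel collar (46 mm over flats, 28 mm high) on its middle to hold it by; 48 mm tall. Origin: centre of underside, z up. Through bore with six inward teeth in its lowest 20 mm, 25 mm clear. Collar flats face 30, 90, 150.. deg from its x axis. Waits flat on the desk, collar up; may be absent.
- reel_b: Film reel like reel_a, same sizes: disc 92 mm across, hexagonal collar 46 mm over flats to hold it by, 48 mm tall. Origin: centre of its underside, z up through the collar. Collar flats face 30, 90, 150.. degrees from its x axis. Waits on the desk at the start, standing flat, collar up; may be absent.
- reel_c: Film reel like reel_a, same sizes: disc 92 mm across, hexagonal collar 46 mm over flats to hold it by, 48 mm tall. Origin: centre of its underside, z up through the collar. Collar flats face 30, 90, 150.. degrees from its x axis. Waits on the desk at the start, standing flat, collar up; may be absent.
- shown_1: Film reel like reel_a, same sizes: disc 92 mm across, hexagonal collar 46 mm over flats to hold it by, 48 mm tall. Origin: centre of its underside, z up through the collar. Collar flats face 30, 90, 150.. degrees from its x axis. One of the last visitor's reels, at the start fully home on supply plate 1; only two of shown_1, shown_2 and shown_3 are there.
- shown_2: Film reel like reel_a, same sizes: disc 92 mm across, hexagonal collar 46 mm over flats to hold it by, 48 mm tall. Origin: centre of its underside, z up through the collar. Collar flats face 30, 90, 150.. degrees from its x axis. One of the last visitor's reels, at the start fully home on supply plate 2; only two of shown_1, shown_2 and shown_3 are there.
- shown_3: Film reel like reel_a, same sizes: disc 92 mm across, hexagonal collar 46 mm over flats to hold it by, 48 mm tall. Origin: centre of its underside, z up through the collar. Collar flats face 30, 90, 150.. degrees from its x axis. One of the last visitor's reels, at the start fully home on supply plate 3; only two of shown_1, shown_2 and shown_3 are there.
- tray: Wooden returns tray on the desk, 224 mm long (x) by 134 mm wide (y), 28 mm high, walls 7 mm, open at the top; takes two reels side by side along x. Origin: centre of its underside. Fixed.
- tray_floor (a point): Centre of the tray's inner floor, 7 mm above the desk; axes as the tray; the inside is 210 mm (x) by 120 mm (y).
- bottle: Bystander: green glass bottle, 60 mm across, 215 mm high, upright. Origin: centre of its foot.
- film_can: Bystander: flat round film can with its lid on, 108 mm across, 26 mm high, no collar. Origin: centre of its underside.
- loupe: Bystander: stand magnifier, 48 mm across, 37 mm high, among the waiting reels. Origin: centre of its foot.
- mug: Bystander: white mug, 80 mm across, 92 mm high. Origin: centre of its foot.
- splicer: Bystander: film splicing block lying on the desk near the robot, 52 by 125 by 34 mm. Origin: centre of its underside.
There are look-alikes about, which are no part of the job. What is shaped like the shown_1 but purple or red is not meant.

How it is judged (in metres and radians):
On the way, in this order (a step that is already met when the one before it is completed fails the run):
1. the brake lever is at its locked end (0, within 0.1 rad) (value of joint brake below 0.1 rad), for 0.2 s.
2. with the brake still locked (within 0.12 rad), every waiting reel is fully home on a supply plate and the last visitor's reels lie collar-up in the tray (value of joint brake below 0.12 rad and ((distance between reel_a and plate1_seat below 0.006 m and angle between reel_a's own z axis and vertical below 0.06 rad) or (distance between reel_a and plate2_seat below 0.006 m and angle between reel_a's own z axis and vertical below 0.06 rad) or (distance between reel_a and plate3_seat below 0.006 m and angle between reel_a's own z axis and vertical below 0.06 rad)) and ((distance between reel_b and plate1_seat below 0.006 m and angle between reel_b's own z axis and vertical below 0.06 rad) or (distance between reel_b and plate2_seat below 0.006 m and angle between reel_b's own z axis and vertical below 0.06 rad) or (distance between reel_b and plate3_seat below 0.006 m and angle between reel_b's own z axis and vertical below 0.06 rad)) and ((distance between reel_c and plate1_seat below 0.006 m and angle between reel_c's own z axis and vertical below 0.06 rad) or (distance between reel_c and plate2_seat below 0.006 m and angle between reel_c's own z axis and vertical below 0.06 rad) or (distance between reel_c and plate3_seat below 0.006 m and angle between reel_c's own z axis and vertical below 0.06 rad)) and x of shown_1 in the frame of tray_floor between -0.068 and 0.068 m and y of shown_1 in the frame of tray_floor between -0.025 and 0.025 m and z of each of shown_1, shown_2, shown_3 in the frame of tray_floor below 0.006 m and angle between each of shown_1, shown_2, shown_3's own z axis and vertical below 0.1 rad and x of shown_2 in the frame of tray_floor between -0.068 and 0.068 m and y of shown_2 in the frame of tray_floor between -0.025 and 0.025 m and x of shown_3 in the frame of tray_floor between -0.068 and 0.068 m and y of shown_3 in the frame of tray_floor between -0.025 and 0.025 m and linear speed of each of reel_a, reel_b, reel_c, shown_1, shown_2, shown_3 below 0.03 m/s), for 0.3 s.
At the end, for the whole second after the job is handed in: Brake lever at 45 degrees (within 0.11 rad); every waiting reel within 6 mm of fully home on a supply plate, upright; the last visitor's reels flat and collar-up on the tray's floor; all at rest (value of joint brake between 0.675 and 0.895 rad and velocity of joint brake below 0.1 rad/s and ((distance between reel_a and plate1_seat below 0.006 m and angle between reel_a's own z axis and vertical below 0.06 rad) or (distance between reel_a and plate2_seat below 0.006 m and angle between reel_a's own z axis and vertical below 0.06 rad) or (distance between reel_a and plate3_seat below 0.006 m and angle between reel_a's own z axis and vertical below 0.06 rad)) and ((distance between reel_b and plate1_seat below 0.006 m and angle between reel_b's own z axis and vertical below 0.06 rad) or (distance between reel_b and plate2_seat below 0.006 m and angle between reel_b's own z axis and vertical below 0.06 rad) or (distance between reel_b and plate3_seat below 0.006 m and angle between reel_b's own z axis and vertical below 0.06 rad)) and ((distance between reel_c and plate1_seat below 0.006 m and angle between reel_c's own z axis and vertical below 0.06 rad) or (distance between reel_c and plate2_seat below 0.006 m and angle between reel_c's own z axis and vertical below 0.06 rad) or (distance between reel_c and plate3_seat below 0.006 m and angle between reel_c's own z axis and vertical below 0.06 rad)) and x of shown_1 in the frame of tray_floor between -0.068 and 0.068 m and y of shown_1 in the frame of tray_floor between -0.025 and 0.025 m and z of each of shown_1, shown_2, shown_3 in the frame of tray_floor below 0.006 m and angle between each of shown_1, shown_2, shown_3's own z axis and vertical below 0.1 rad and x of shown_2 in the frame of tray_floor between -0.068 and 0.068 m and y of shown_2 in the frame of tray_floor between -0.025 and 0.025 m and x of shown_3 in the frame of tray_floor between -0.068 and 0.068 m and y of shown_3 in the frame of tray_floor between -0.025 and 0.025 m and linear speed of each of reel_a, reel_b, reel_c, shown_1, shown_2, shown_3 below 0.03 m/s); the robot touches nothing.
It fails at once if the bottle, mug or loupe is tipped over (angle between any of bottle, mug, loupe's own z axis and vertical above 0.6 rad).
It fails at once if a bystander (bottle, film can, loupe, mug, splicer) is shoved more than 50 mm (distance of any of bottle, film_can, loupe, mug, splicer from where it was at the start of the episode above 0.05 m).
Of reel_a, reel_b, reel_c only 2 to 3 are there at a start; the rules pass over those that are not, and their reading is None.
Of shown_1, shown_2, shown_3 only 2 to 2 are there at a start; the rules pass over those that are not, and their reading is None.
At some moment in a run one of reel_a, reel_b, reel_c may be knocked a few centimetres aside while the robot is not near it.
It also fails if it takes over 210 s, if anything falls off the work surface, if the arm or the gripper's body presses on something with over 40 N, if the wrist force passes 120 N, or if a joint passes its speed limit or range.

## Robot

A 6-joint arm with a two-finger parallel gripper is mounted at the origin on the work surface. World frame = base frame: x ahead of the robot, y to its left, z up, the work surface at z = 0. Lengths are in mm, angles in rad, forces in N, time in s.
With the tool pointing down it reaches from about 350 to 975 mm from the base axis. Payload 7.1 kg.
Tool frame: the origin (TCP) lies at the very end of the fingers, on their centre line; the grasp point (between the pads) lies 19 mm behind it; z points along the fingers, y is the direction in which the jaws open and shut (so a half turn about z gives the same grasp; the last joint's range is limited). The gripper opens to 88 mm and grips with 3 to 60 N. Pads are 20 mm wide; open, the fingers measure 115 mm over their backs; the gripper's body (75 mm by 178 mm) begins 61 mm behind the grasp point.
Start: joints at [1.171, 0.423, 1.63, -0, 1.089, -0.019], TCP at [232.257, 580.225, 222.675] pointing down, gripper open.
Joint ranges: [-3, 3], [-0.9, 2.11], [0.09, 2.58], [-1.31, 4.45], [0.11, 2.69], [-2.54, 2.54]. Speed limits (rad/s): [2.39, 2.39, 3.01, 3.14, 3.14, 3.14].

## Interface

Orientations are given as a rotation vector (axis times angle).
In Python, from workcell import monitor, vision, order, find_in, regions_of, place_of gives the robot as it stands. The module is installed in compiled form; this text tells all that it offers.
- The arm moves only by the tool carry_out, never from a script. Its argument "targets" is a list of rows, each a list of 3 entries, a list of its own where there are three numbers: the turn, a rotation vector about the world's x, y, z in degrees, then the shift along the world's x, y, z in mm, then the finger opening in mm, from 0 to 87.8. In form: [[[rx, ry, rz], [x, y, z], hand], ...]. A call has 1 to 10 rows; each row is the pose to reach, as a shift and turn from the pose commanded when the call began; what a row does not reach only later rows make up. A row lasts 1/12 s, in which the tool goes at most 41.7 mm and 7.16 degrees, less where a joint would pass 70% of its speed; a pose out of reach is approached as far as the arm can. A call with a gripper value outside its range is refused whole. The fingers move at their own pace and stop on an object; the grip force is fixed at half the most. Time passes only in rows, so rows that repeat a pose let the fingers close. It gives the time, the measured TCP pose, the force and the opening at its end, in the units of the state.
- monitor.get_obs(): the state, without advancing time (a new reading comes with each control period).
- vision.get_image(name): name is "scene" or "top"; returns the picture (420x560x3 uint8, red, green, blue); there is no depth.
- vision.camera_model(name): a dict with "K" (3x3 intrinsics, pixels), "rvec" (rotation vector, rad) and "tvec" (3), from world to camera coordinates, as OpenCV has them. Camera axes: x right, y down, z forward; pixel columns grow to the right and rows downward; lengths in mm; the calibration is good to about 2 mm. A picture is of the moment at which its call begins. camera_model takes no time and is no camera call.
- order.close_job(): hands the job in, once; it reports no verdict.
Trained networks look in the newest picture that a camera, given by its name, has taken for a name from the list of things; names that differ only in an ending like _2 or _b are one class to them, and where a whole thing is asked for, a point or a joint stands for the part that bears it (a point fixed in the world has none). Each returns a list of dicts, best first, with "confidence" (0 to 1); they miss things now and then, are a little off and sometimes report something else, mostly with a low value. They report only what shows in the picture. A call takes as long as a camera call. They do not tell look-alikes from the thing itself.
- find_in(query, camera): "point" ([x, y, z] in mm, in the coordinates of the camera as it stood for that picture, good to about 4 mm: the middle of the surface that is visible of it).
- regions_of(query, camera): "mask" (420x560 bool, what is visible of it).
- place_of(query, camera): "point" ([x, y, z] in mm, in the coordinates of the camera as it stood for that picture, good to about 4 mm: a listed point, or the origin of a listed thing).
The state is a dict: "t": time; "qpos": joint angles; "qvel": joint speeds; "joint_torque": joint torques, N m; "ee_pos": TCP position; "orientation": TCP orientation; "ft_force": force on the tool from outside, world axes, zero at the start; "moment": the same for the moment, N m; "width": finger opening in mm.
Only numpy, scipy, OpenCV 4.12 (cv2) and the standard library are available. Lean on these libraries where they do the work, as an engineer would, in place of code of your own. Each camera call takes 0.05 s, during which the arm holds its last target.

## Working session

There is one attempt and no reset: what is moved stays moved. The work goes in short steps, Python scripts to look and compute and a tool call to move; the robot and the scene stay as the last step left them, time stands still between calls to the robot, and variables do not carry over. Pictures are saved under pics/ and viewed, and the job is handed in when it is done.

Besides the shell and the picture viewer there is one more tool, called after "Emit:" by a JSON object that holds its "fn" and its "kwargs", one argument or row to a line. carry_out: Moves the arm, as the interface text tells. Its arguments: {"type":"object","properties":{"targets":{"type":"array","items":{"type":"array"}}},"required":["targets"]}

```bash
mkdir -p pics
python3 - <<'E'
from workcell import monitor, vision
import cv2
print(monitor.get_obs())
for n in ("scene","top"):
    im=vision.get_image(n); cv2.imwrite(f"pics/{n}0.png",im[:,:,::-1])
    m=vision.camera_model(n); print(n,m)
E
```

```text
{'t': 0.0, 'qpos': array([ 1.17099579e+00,  4.23840298e-01,  1.63069055e+00,  1.50642170e-05,
        1.08861265e+00, -1.89920939e-02]), 'qvel': array([-8.55062408e-06,  4.88919346e-05, -1.18161626e-05, -5.73592215e-04,
       -1.41052615e-03, -9.84439080e-04]), 'joint_torque': array([-1.76933831e-04, -5.44616318e+01, -2.73668379e+01,  6.44033588e-02,
        2.27706169e-02, -8.58291332e-05]), 'ee_pos': array([232.04269017, 579.72135985, 221.90183027]), 'orientation': array([-5.94511858e-01, -3.08448488e+00,  2.37823328e-03]), 'ft_force': array([ 0.0595348 , -0.39570073,  0.06984644]), 'moment': array([ 0.07226296, -0.03055403,  0.01030307]), 'width': 87.90748216580762}
scene {'K': array([[479.626252  ,   0.        , 276.58121231],
       [  0.        , 479.626252  , 209.1472263 ],
       [  0.        ,   0.        ,   1.        ]]), 'rvec': array([ 1.86121579,  1.85322158, -0.59551548]), 'tvec': array([  81.819828 , -409.1436377, 1629.7020307])}
top {'K': array([[462.58050372,   0.        , 276.79513613],
       [  0.        , 462.58050372, 212.36699022],
       [  0.        ,   0.        ,   1.        ]]), 'rvec': array([ 2.12403091, -2.09897253,  0.18991893]), 'tvec': array([ -79.53644695,  533.44554114, 1419.31349802])}
```

View pics/scene0.png

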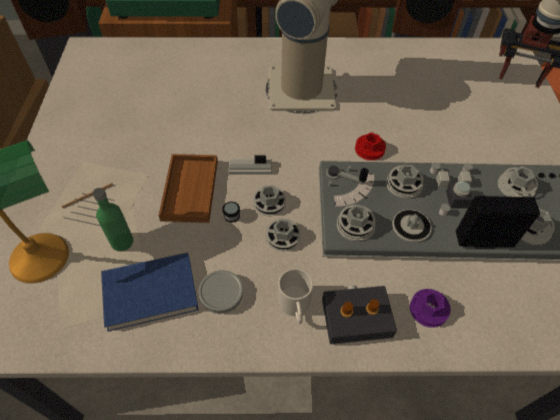

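View pics/top0.png

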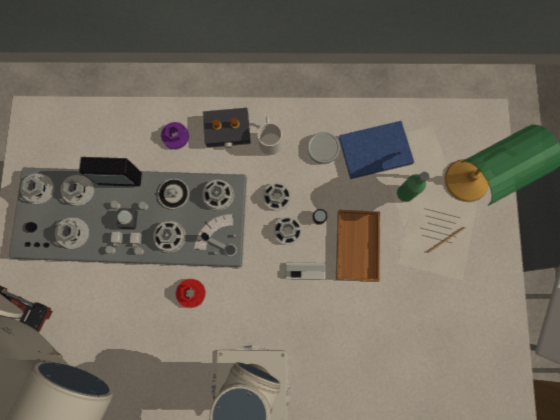

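The pictures show two waiting reels (top 277,196 and 287,230), two reels on plates (top 217,194 and 168,236), and an empty plate (173,194). The lever is at about (215,240), and the tray at (358,245). The red reel (190,293) and the purple one (175,135) are look-alikes.

```bash
cat > h.py <<'E'
from workcell import monitor, vision, order, find_in, regions_of, place_of
import cv2, numpy as np
def cam(n):
    m=vision.camera_model(n); R=cv2.Rodrigues(np.array(m['rvec'],float))[0]; return m['K'],R,np.array(m['tvec'],float)
def w(p,n):
    K,R,t=cam(n); return R.T@(np.array(p)-t)
def px(P,n):
    K,R,t=cam(n); q=K@(R@np.array(P,float)+t); return q[:2]/q[2]
def ray(u,v,z,n):
    K,R,t=cam(n); d=R.T@np.linalg.solve(K,[u,v,1.]); c=-R.T@t; return c+d*(z-c[2])/d[2]
E
python3 - <<'E'
from h import *
np.set_printoptions(precision=1,suppress=True)
for n in ("top","scene"):
    print(n)
    vision.get_image(n)
    for q in ["reel_a","shown_1","plate1_seat","brake_knob","brake_pivot","tray","tray_floor","bench","mug","loupe","splicer","bottle","film_can"]:
        for d in place_of(q,n):
            P=w(d['point'],n)
            print(q,round(d['confidence'],2),P,px(P,n), {k:v for k,v in d.items() if k not in('point','confidence')})
print(monitor.get_obs()['t'])
E
```

```text
top
reel_a 0.95 [ 481.2 -107.1    0.8] [287.2 231.5] {}
reel_a 0.19 [518.6 204.   -0.5] [192.8 219.3] {}
shown_1 0.96 [807.4 278.9  -3.2] [175.3 136.2] {}
shown_1 0.79 [277.9 199.2   0.6] [190.6 293.4] {}
shown_1 0.78 [456.  268.3  54. ] [168.2 235.5] {}
shown_1 0.77 [593.  118.7  51.2] [217.3 193.9] {}
plate1_seat 0.41 [590.5 117.6  52.7] [217.6 194.5] {}
brake_knob 0.49 [451.1 147.3  82. ] [204.9 236.2] {}
brake_knob 0.49 [589.6 117.2  51.6] [217.7 194.9] {}
brake_pivot 0.72 [ 762.1 -222.1    0.1] [322.  149.7] {}
brake_pivot 0.61 [412.6  69.   45. ] [231.2 250.3] {}
tray 0.77 [ 439.7 -332.3    6. ] [356.9 244.7] {}
tray 0.29 [453.5 270.3  53.2] [167.6 236.3] {}
tray_floor 0.78 [ 438.7 -337.6    8.5] [358.6 244.9] {}
tray_floor 0.36 [ 763.1 -223.5   -2.9] [322.3 149.7] {}
bench 0.71 [520.  203.1  -1.6] [193.2 218.9] {}
bench 0.48 [ 763.5 -223.3   -0.3] [322.3 149.3] {}
bench 0.37 [588.9 118.   53.1] [217.4 195. ] {}
mug 0.68 [785.1 -47.4  -2.2] [270.4 143. ] {}
mug 0.29 [ 439.8 -338.7   11.1] [359.1 244.5] {}
loupe 0.76 [ 529.1 -213.6   -4.9] [319.6 217.7] {}
loupe 0.68 [ 435.5 -33
[... 728 characters left out ...]
45.7  79. ] [361.8 175.8] {}
brake_knob 0.32 [587.9 121.   50.6] [356.5 223.1] {}
brake_pivot 0.7 [450.  264.8  57.9] [403.7 180.2] {}
brake_pivot 0.58 [416.3  74.8  49.3] [333.6 172.9] {}
tray 0.73 [ 437.3 -333.     0.4] [189.6 189.7] {}
tray 0.49 [451.9 147.3  82.2] [362.6 175. ] {}
tray_floor 0.77 [ 437.4 -335.     6.8] [188.6 188.3] {}
bench 0.69 [ 761.5 -221.2   -2. ] [222.1 293.5] {}
bench 0.68 [522.2 207.3  -2.3] [382.4 214.2] {}
mug 0.57 [781.6 -45.   -1.1] [293.9 300.7] {}
loupe 0.63 [ 530.5 -208.4   -3.2] [231.8 217. ] {}
splicer 0.63 [ 357.8 -163.9    1.9] [249.6 168.2] {}
bottle 0.77 [ 614.3 -498.1   -2.6] [120.3 243. ] {}
film_can 0.55 [ 762.1 -221.5   -4.9] [222.  294.3] {}
1.5
```

Run:
```python
import cv2
t=cv2.imread('pics/top0.png'); s=cv2.imread('pics/scene0.png')
cv2.imwrite('pics/c1.png',cv2.resize(t[165:285,140:390],None,fx=3.2,fy=3.2,interpolation=cv2.INTER_CUBIC))
cv2.imwrite('pics/c2.png',cv2.resize(s[140:260,220:450],None,fx=3.4,fy=3.4,interpolation=cv2.INTER_CUBIC))
```

```text
(no output)
```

View pics/c1.png

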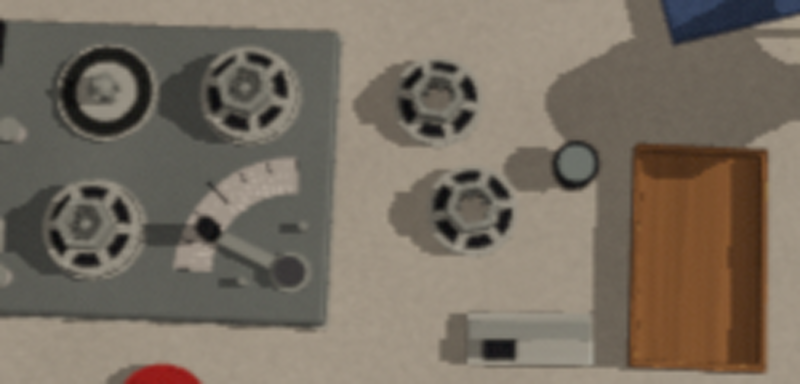

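View pics/c2.png

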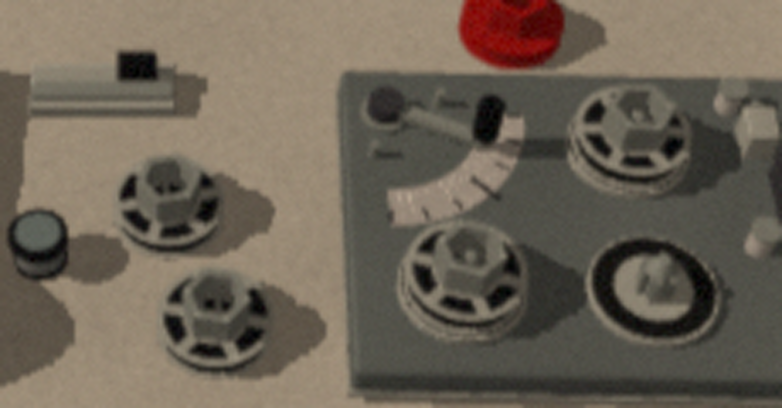

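```bash
cat > fit.py <<'E'
from h import *
from scipy.optimize import minimize
def sil(n,x,y,z):
    a=np.arange(0,2*np.pi,.05); pts=[]
    for r,h in((46,0),(46,20),(26,48)):
        pts+= [px([x+r*np.cos(t),y+r*np.sin(t),z+h],n) for t in a]
    m=np.zeros((420*4,560*4),np.uint8)
    hull=cv2.convexHull(np.array(pts,np.float32))
    cv2.fillConvexPoly(m,np.round((hull+.5)*4).astype(np.int32),1)
    return m
def fitmask(n,mask,x,y,z):
    M=cv2.resize(mask.astype(np.uint8),None,fx=4,fy=4,interpolation=cv2.INTER_NEAREST)
    M=cv2.morphologyEx(M,cv2.MORPH_CLOSE,np.ones((41,41),np.uint8))
    f=lambda p:(sil(n,p[0],p[1],z)!=M).sum()
    r=minimize(f,[x,y],method='Nelder-Mead',options=dict(initial_simplex=[[x-6,y-5],[x+6,y-3],[x,y+7]],xatol=.2,fatol=5))
    return r.x, r.fun/M.sum()
def phase(n,img,x,y,z,rs=(33,35,37,39)):
    g=cv2.cvtColor(img,cv2.COLOR_RGB2GRAY).astype(np.float32)
    a=np.radians(np.arange(0,360,2)); s=np.zeros(len(a))
    for r in rs:
        P=np.array([px([x+r*np.cos(t),y+r*np.sin(t),z+20],n) for t in a],np.float32)
        s+=cv2.remap(g,P[:,0].reshape(1,-1),P[:,1].reshape(1,-1),cv2.INTER_LINEAR)[0]
    c=(s*np.exp(-6j*a)).sum(); F=np.abs(np.fft.rfft(s-s.mean()))
    return np.degrees(np.angle(c))/6 % 60, F[6]/F[1:10].sum()  # angle of bright spokes mod 60
def show(n,img,items,box,f,fn):
    x0,y0,x1,y1=box
    im=cv2.resize(img[y0:y1,x0:x1,::-1],None,fx=f,fy=f,interpolation=cv2.INTER_CUBIC)
    def pl(P,c,closed=True):
        q=np.array([(px(p,n)-[x0,y0]+.5)*f for p in P]); cv2.polylines(im,[np.round(q*8).astype(np.int32)],closed,c,1,cv2.LINE_AA,3)
    for it in items:
        x,y,z,yaw=it
        a=np.arange(0,2*np.pi,.1)
        pl([[x+46*np.cos(t),y+46*np.sin(t),z+20] for t in a],(0,255,255))
        v=np.radians(yaw+np.arange(6)*60)
        pl([[x+26.56*np.cos(t),y+26.56*np.sin(t),z+48] for t in v],(0,255,0))
        pl([[x,y,z],[x,y,z+48]],(0,0,255),False)
    cv2.imwrite(fn,im)
E
cat > m.py <<'E'
from fit import *
np.set_printoptions(precision=1,suppress=True)
G=[("R1",481,-105,0),("R2",594,-72,0),("S_far",591,118,53),("S_near",453,267,53)]
acc={}
for n in("top","scene"):
    img=vision.get_image(n)
    cands=[]
    for q in("reel_a","shown_1"):
        for d in regions_of(q,n): cands.append((q,d['confidence'],d['mask']))
    for nm,x,y,z in G:
        u=px([x,y,z+20],n)
        best=None
        for q,c,m in cands:
            ys,xs=np.nonzero(m); 
            if len(xs)and np.hypot(xs.mean()-u[0],ys.mean()-u[1])<9 and (best is None or c>best[0]): best=(c,m,q)
        if best is None: print(n,nm,"no mask"); continue
        p,e=fitmask(n,best[1],x,y,z)
        ph=phase(n,img,p[0],p[1],z)
        print(n,nm,best[2],round(best[0],2),best[1].sum(),p,round(e,3),ph)
        acc.setdefault(nm,[]).append((p,ph[0],z))
E
cat >> m.py <<'E'
import sys
for n,box,f in(("top",(140,165,340,285),4),("scene",(240,140,450,265),3.8)):
    img=vision.get_image(n)
    its=[]
    for k,v in acc.items():
        p=np.mean([a[0] for a in v],0); its.append((p[0],p[1],v[0][2],v[0][1]))
    show(n,img,its,box,f,f"pics/fit_{n}.png")
E
python3 m.py
```

```text
Traceback (most recent call last):
  File "m.py", line 17, in <module>
    p,e=fitmask(n,best[1],x,y,z)
        ~~~~~~~^^^^^^^^^^^^^^^^^
  File "fit.py", line 15, in fitmask
    r=minimize(f,[x,y],method='Nelder-Mead',options=dict(initial_simplex=[[x-6,y-5],[x+6,y-3],[x,y+7]],xatol=.2,fatol=5))
  File "fit.py", line 14, in <lambda>
    f=lambda p:(sil(n,p[0],p[1],z)!=M).sum()
                ~~~^^^^^^^^^^^^^^^
  File "fit.py", line 6, in sil
    pts+= [px([x+r*np.cos(t),y+r*np.sin(t),z+h],n) for t in a]
           ~~^^^^^^^^^^^^^^^^^^^^^^^^^^^^^^^^^^^^^
  File "h.py", line 8, in px
    K,R,t=cam(n); q=K@(R@np.array(P,float)+t); return q[:2]/q[2]
          ~~~^^^
  File "h.py", line 4, in cam
    m=vision.camera_model(n); R=cv2.Rodrigues(np.array(m['rvec'],float))[0]; return m['K'],R,np.array(m['tvec'],float)
ValueError: time passes only in moves, steps and waits
```

```bash
sed -i 's/^def cam(n):/import functools\n@functools.lru_cache(None)\ndef cam(n):/' h.py; python3 m.py; python3 -c "from h import *;print(monitor.get_obs()['t'])"
```

```text
top R1 reel_a 0.78 574 [ 483.2 -105.5] 0.051 (np.float64(19.576594224092457), np.float64(0.5481099139084487))
top R2 reel_a 0.96 581 [596.4 -70.2] 0.048 (np.float64(39.92015805323338), np.float64(0.5331883576812252))
top S_far shown_1 0.92 632 [590.1 118.3] 0.044 (np.float64(46.567293622100316), np.float64(0.4962770817122826))
top S_near shown_1 0.72 719 [454.4 266. ] 0.04 (np.float64(32.76117796053265), np.float64(0.5476065841003427))
scene R1 reel_a 0.8 795 [ 483.  -106.6] 0.068 (np.float64(21.51678448164927), np.float64(0.29254430236965556))
scene R2 reel_a 0.81 969 [595.9 -69.6] 0.042 (np.float64(38.386456808325306), np.float64(0.3104154572633121))
scene S_far shown_1 0.56 971 [590.  117.6] 0.04 (np.float64(46.41724530769367), np.float64(0.34602101783713773))
scene S_near shown_1 0.77 851 [452.4 267.7] 0.061 (np.float64(35.0205304765111), np.float64(0.2912664688065178))
2.05
```

View pics/fit_top.png

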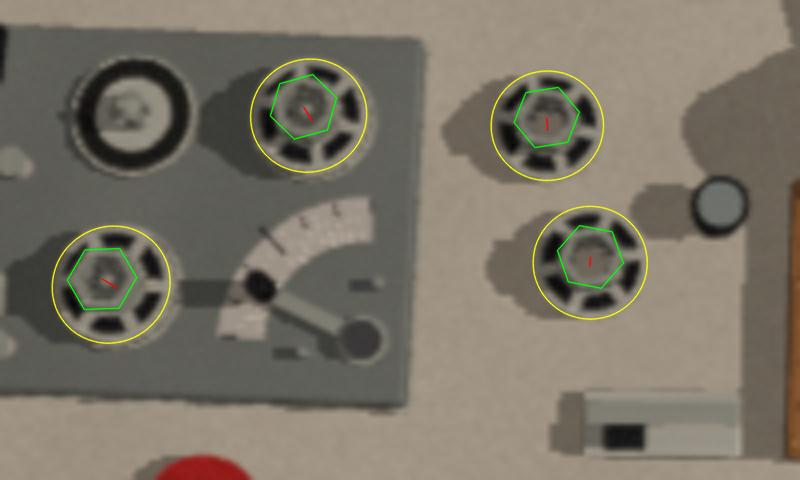

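View pics/fit_scene.png

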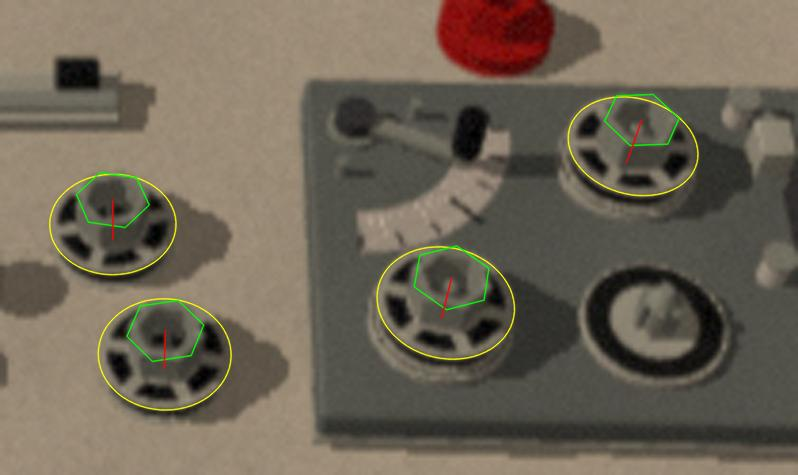

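Run:
```python
from h import *
np.set_printoptions(precision=1,suppress=True)
f=lambda u,v,z,n='top':ray(u,v,z,n)
g=lambda u,v:(140+u/4-.5,165+v/4-.5)
A=f(*g(422,42),45);B=f(*g(406,405),45);print(A,B,np.degrees(np.arctan2(A[1]-B[1],A[0]-B[0])))
C=f(*g(0,27),45);print(C,np.degrees(np.arctan2(A[1]-C[1],A[0]-C[0]))+90)
# plate (empty) centre in both
print('plate', f(*g(132,115),53), )
s=lambda u,v:(240+u/3.8-.5,140+v/3.8-.5)
print('plate sc', ray(*s(655,324),53,'scene'))
print('knob',f(*g(260,287),101),ray(*s(472,114),101,'scene'))
print('pivot',f(*g(361,340),60),ray(*s(354,117),60,'scene'))
for z in (53,):
  for P in ([590,118,z],[453.5,266.5,z]): 
    print(P)
# longmark
print('long mark', f(*g(262,230),46),f(*g(284,253),46))
from scipy.spatial.transform import Rotation as R
print(R.from_rotvec(monitor.get_obs()['orientation']).as_matrix())
```

```text
[658.4  31.9  45. ] [364.4  36.6  45. ] -0.9114107325777855
[667.9 377.3  45. ] -1.5821728905416137
plate [593.2 262.9  53. ]
plate sc [595.1 263.2  53. ]
knob [448.1 145.3 101. ] [448.5 147.9 101. ]
pivot [413.2  71.7  60. ] [416.   71.2  60. ]
[590, 118, 53]
[453.5, 266.5, 53]
long mark [501.8 155.3  46. ] [483.5 137.   46. ]
[[-0.9  0.4  0. ]
 [ 0.4  0.9 -0. ]
 [-0.  -0.  -1. ]]
```

Emit:
{"fn": "carry_out", "kwargs": {
  "targets": [
    [[0, 0, 54], [217, -433, -40], 40],
    [[0, 0, 54], [217, -433, -40], 40],
    [[0, 0, 54], [217, -433, -40], 40],
    [[0, 0, 54], [217, -433, -40], 40],
    [[0, 0, 54], [217, -433, -40], 40],
    [[0, 0, 54], [217, -433, -40], 40],
    [[0, 0, 54], [217, -433, -40], 40],
    [[0, 0, 54], [217, -433, -40], 40],
    [[0, 0, 54], [217, -433, -40], 40],
    [[0, 0, 54], [217, -433, -40], 40]
  ]
}}

```text
t: 2.88
ee_pos: [411.8, 222.0, 189.9]
orientation: [-0.873, 3.017, 0.0]
ft_force: [0.4, 0.2, -0.2]
width: 39.7
```

Emit:
{"fn": "carry_out", "kwargs": {
  "targets": [
    [[0, 0, 0], [37, -75, -20], 40],
    [[0, 0, 0], [37, -75, -20], 40],
    [[0, 0, 0], [37, -75, -20], 40],
    [[0, 0, 0], [37, -75, -20], 40],
    [[0, 0, 0], [37, -75, -20], 40]
  ]
}}

```text
t: 3.3
ee_pos: [448.3, 148.6, 169.8]
orientation: [0.869, -3.019, -0.0]
ft_force: [-0.4, 0.3, 0.0]
width: 39.8
```

```bash
cat > look.py <<'E'
import sys
from h import *
tag=sys.argv[1]; box={'top':(140,165,340,285),'scene':(240,140,450,265)}
if len(sys.argv)>2: box=eval(sys.argv[2])
o=monitor.get_obs(); print(round(o['t'],2),np.round(o['ee_pos'],1),np.round(o['ft_force'],1))
ims=[]
for n in box:
    im=vision.get_image(n); x0,y0,x1,y1=box[n]
    ims.append(cv2.resize(im[y0:y1,x0:x1,::-1],(400*1,int(400*(y1-y0)/(x1-x0))),interpolation=cv2.INTER_CUBIC))
h=max(i.shape[0] for i in ims)
ims=[cv2.copyMakeBorder(i,0,h-i.shape[0],0,0,cv2.BORDER_CONSTANT) for i in ims]
cv2.imwrite(f'pics/{tag}.png',np.hstack(ims))
E
python3 look.py k1 "{'top':(160,190,280,290),'scene':(300,120,420,220)}"
```

```text
3.3 [448.3 148.6 169.8] [-0.4  0.3  0. ]
```

View pics/k1.png

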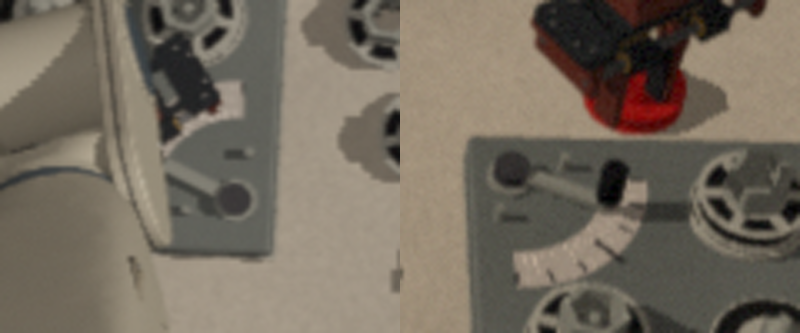

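The lever's knob (scene crop 613,185) is right below the gripper and nothing else is in the way, so I'll go down over it.

Emit:
{"fn": "carry_out", "kwargs": {
  "targets": [
    [[0, 0, 0], [0, -1, -60], 40],
    [[0, 0, 0], [0, -1, -60], 40],
    [[0, 0, 0], [0, -1, -90], 40],
    [[0, 0, 0], [0, -1, -101], 40],
    [[0, 0, 0], [0, -1, -101], 27],
    [[0, 0, 0], [0, -1, -101], 27],
    [[0, 0, 0], [0, -1, -101], 27],
    [[0, 0, 0], [0, -1, -101], 27],
    [[0, 0, 0], [0, -1, -101], 27]
  ]
}}

```text
t: 4.15
ee_pos: [449.0, 148.2, 69.9]
orientation: [-0.871, 3.016, 0.0]
ft_force: [-0.8, 0.7, 0.7]
width: 27.0
```

Emit:
{"fn": "carry_out", "kwargs": {
  "targets": [
    [[0, 0, 0], [10, -4, 0], 27],
    [[0, 0, 0], [20, -11, 0], 27],
    [[0, 0, 0], [29, -20, 0], 27],
    [[0, 0, 0], [36, -29, 0], 27],
    [[0, 0, 0], [42, -39, 0], 27],
    [[0, 0, 0], [46, -50, 0], 27],
    [[0, 0, 0], [49, -62, 0], 27],
    [[0, 0, 0], [50, -71, 0], 27],
    [[0, 0, 0], [50, -78, 0], 27],
    [[0, 0, 0], [50, -81, 0], 27]
  ]
}}

```text
t: 4.98
ee_pos: [497.7, 65.2, 68.6]
orientation: [0.869, -3.018, 0.0]
ft_force: [0.1, 1.3, -0.4]
width: 27.4
```

Emit:
{"fn": "carry_out", "kwargs": {
  "targets": [
    [[0, 0, 0], [0, -3, 0], 27],
    [[0, 0, 0], [0, -3, 0], 27],
    [[0, 0, 0], [0, -3, 0], 27]
  ]
}}

```text
t: 5.23
ee_pos: [497.7, 64.7, 68.6]
orientation: [0.87, -3.019, -0.003]
ft_force: [0.4, 10.6, -1.9]
width: 27.3
```

```bash
python3 look.py k2 "{'top':(160,190,280,290),'scene':(300,120,420,220)}"
```

```text
5.23 [497.7  64.7  68.6] [ 0.4 10.6 -1.9]
```

View pics/k2.png

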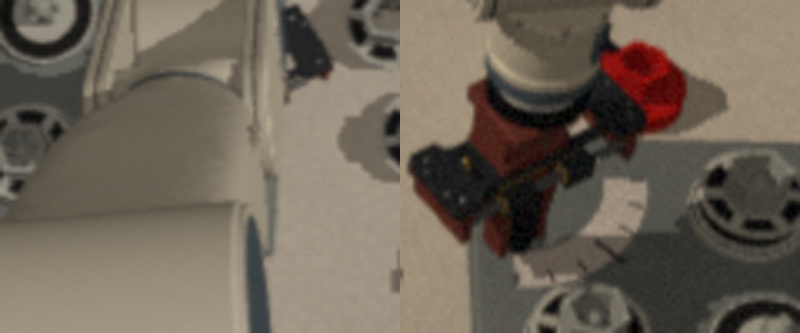

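Emit:
{"fn": "carry_out", "kwargs": {
  "targets": [
    [[0, 0, 0], [0, 3, 0], 40],
    [[0, 0, 0], [0, 2, 0], 45],
    [[0, 0, 0], [0, 2, 30], 70],
    [[0, 0, 0], [0, 2, 70], 85],
    [[0, 0, 14.5], [60, 38, 100], 85],
    [[0, 0, 14.5], [93, 53, 100], 85],
    [[0, 0, 14.5], [93, 53, 100], 85],
    [[0, 0, 14.5], [93, 53, 100], 85],
    [[0, 0, 14.5], [93, 53, 100], 85]
  ]
}}

```text
t: 6.08
ee_pos: [591.7, 116.8, 168.7]
orientation: [-1.245, 2.884, -0.001]
ft_force: [-0.3, -1.0, -0.6]
width: 83.2
```

```bash
python3 look.py k3 "{'top':(160,150,300,270),'scene':(280,130,450,270)}"
```

```text
6.08 [591.7 116.8 168.7] [-0.3 -1.  -0.6]
```

View pics/k3.png

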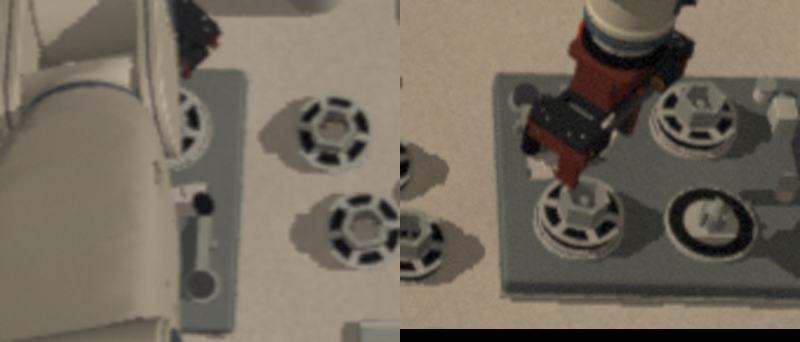

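The lever now lies parallel to the deck edge (top crop: pivot 202,285, knob 203,203), so the brake is locked. Next I grip the far shown reel.

Emit:
{"fn": "carry_out", "kwargs": {
  "targets": [
    [[0, 0, 0], [-0.5, 1, -40], 85],
    [[0, 0, 0], [-0.5, 1, -70], 85],
    [[0, 0, 0], [-0.5, 1, -85], 85],
    [[0, 0, 0], [-0.5, 1, -92], 85],
    [[0, 0, 0], [-0.5, 1, -92], 85]
  ]
}}

```text
t: 6.6
ee_pos: [588.3, 116.7, 75.0]
orientation: [1.242, -2.881, -0.001]
ft_force: [-0.8, 0.4, -0.0]
width: 85.1
```

Emit:
{"fn": "carry_out", "kwargs": {
  "targets": [
    [[0, 0, 0], [2, 1, 0.5], 85],
    [[0, 0, 0], [2, 1, 0.5], 60],
    [[0, 0, 0], [2, 1, 0.5], 40],
    [[0, 0, 0], [2, 1, 0.5], 40],
    [[0, 0, 0], [2, 1, 0.5], 40],
    [[0, 0, 0], [2, 1, 0.5], 40],
    [[0, 0, 0], [2, 1, 0.5], 40]
  ]
}}

```text
t: 7.18
ee_pos: [592.9, 118.7, 77.6]
orientation: [-1.245, 2.884, -0.0]
ft_force: [-1.8, -0.8, 2.5]
width: 51.7
```

Emit:
{"fn": "carry_out", "kwargs": {
  "targets": [
    [[0, 0, 0], [0, 0, 0], 40],
    [[0, 0, 0], [0, 0, 0], 40],
    [[0, 0, 0], [0, 0, 0], 40]
  ]
}}

```text
t: 7.43
ee_pos: [592.9, 118.7, 77.6]
orientation: [-1.245, 2.884, -0.0]
ft_force: [-1.5, 0.5, 5.3]
width: 51.6
```

```bash
python3 look.py k4 "{'top':(180,160,260,220),'scene':(330,180,410,250)}"
python3 - <<'E'
import cv2,numpy as np
t=cv2.imread('pics/top0.png'); s=cv2.imread('pics/scene0.png')
def c(im,u,v,r=16): return cv2.resize(im[v-r:v+r,u-r:u+r],(260,260),interpolation=cv2.INTER_LANCZOS4)
cv2.imwrite('pics/hex.png',np.vstack([np.hstack([c(t,217,194),c(t,168,236),c(t,287,230)]),np.hstack([c(s,357,221),c(s,406,180),c(s,283,233)])]))
E
```

```text
7.43 [592.9 118.7  77.6] [-1.5  0.5  5.3]
```

View pics/hex.png

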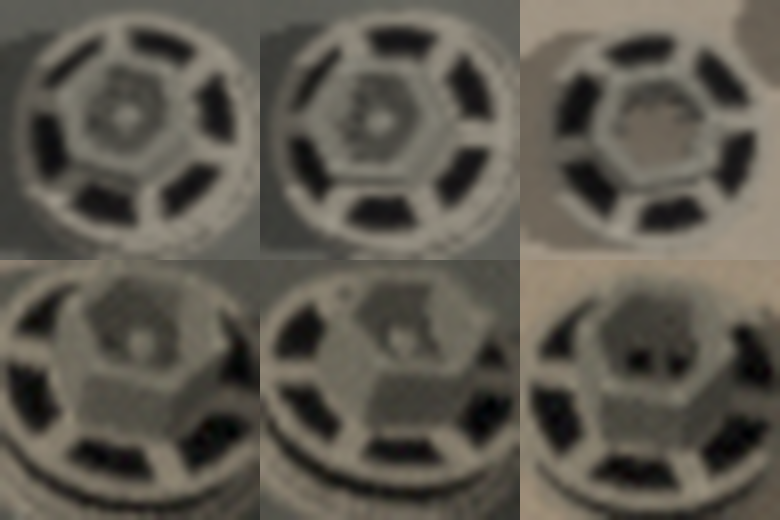

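View pics/k4.png

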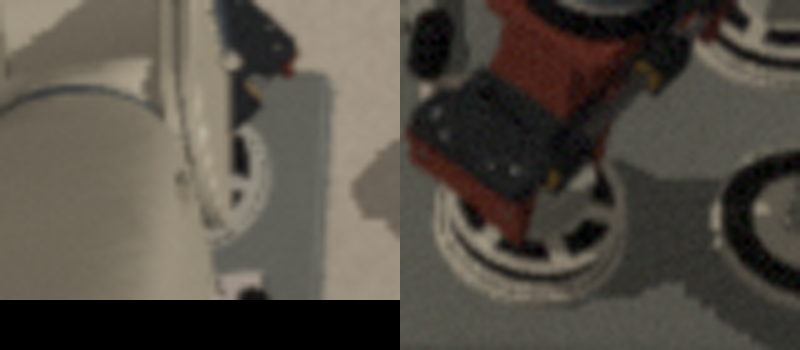

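I found a sign error in my yaw phase. The spoke and vertex angle of the far reel is really 13.5 deg, so its flats face 43.5, 103.5 and so on. I'll regrip at 103.5.

Emit:
{"fn": "carry_out", "kwargs": {
  "targets": [
    [[0, 0, 0], [0, 0, 0], 85],
    [[0, 0, 0], [0, 0, 0], 85],
    [[0, 0, 0], [0, 0, 2], 85],
    [[0, 0, 0], [-1, 0, 2], 85],
    [[0, 0, -33], [-1, 0, 2], 85],
    [[0, 0, -33], [-1, 0, 2], 85],
    [[0, 0, -33], [-1, 0, 2], 85],
    [[0, 0, -33], [-1, 0, 1], 85],
    [[0, 0, -33], [-1, 0, 0], 85],
    [[0, 0, -33], [-1, 0, 0], 85]
  ]
}}

```text
t: 8.37
ee_pos: [591.5, 118.6, 77.0]
orientation: [0.37, -3.119, 0.0]
ft_force: [0.5, 0.1, 0.5]
width: 85.1
```

Emit:
{"fn": "carry_out", "kwargs": {
  "targets": [
    [[0, 0, 0], [0, 0, 0], 40],
    [[0, 0, 0], [0, 0, 0], 40],
    [[0, 0, 0], [0, 0, 0], 40],
    [[0, 0, 0], [0, 0, 0], 40],
    [[0, 0, 0], [0, 0, 0], 40],
    [[0, 0, 0], [0, 0, 0], 40],
    [[0, 0, 0], [0, 0, 0], 40]
  ]
}}

```text
t: 8.95
ee_pos: [591.8, 118.5, 77.3]
orientation: [-0.375, 3.119, -0.0]
ft_force: [0.4, -1.1, 0.2]
width: 46.1
```

Emit:
{"fn": "carry_out", "kwargs": {
  "targets": [
    [[0, 0, 0], [0, 0, 20], 40],
    [[0, 0, 0], [0, 0, 45], 40],
    [[0, 0, 0], [0, 0, 70], 40],
    [[0, 0, 0], [-10, -35, 75], 40],
    [[0, 0, 0], [-20, -75, 75], 40],
    [[0, 0, 0], [-30, -115, 75], 40],
    [[0, 0, 0], [-40, -155, 75], 40],
    [[0, 0, 0], [-50, -195, 75], 40],
    [[0, 0, 0], [-60, -235, 75], 40],
    [[0, 0, 0], [-70, -275, 75], 40]
  ]
}}

```text
t: 9.78
ee_pos: [520.6, -158.0, 152.1]
orientation: [0.375, -3.119, -0.0]
ft_force: [1.1, 0.4, -2.6]
width: 46.1
```

```bash
python3 look.py k5 "{'top':(140,150,400,300),'scene':(140,110,460,270)}"
python3 - <<'E'
from h import *
t=cv2.imread('pics/top0.png')
cv2.imwrite('pics/tray.png',cv2.resize(t[200:290,325:395],None,fx=6,fy=6,interpolation=cv2.INTER_CUBIC))
E
```

```text
9.78 [ 520.6 -158.   152.1] [ 1.1  0.4 -2.6]
```

View pics/k5.png

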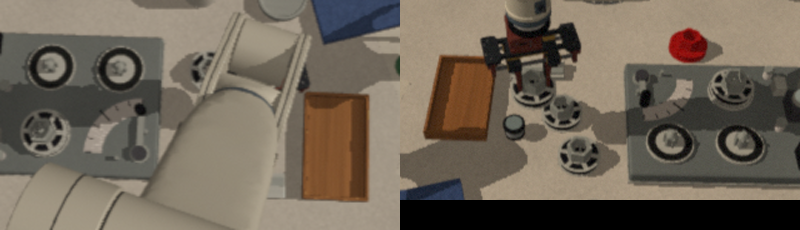

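View pics/tray.png

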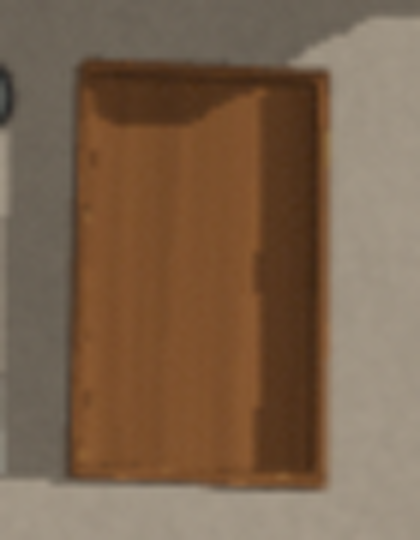

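Run:
```python
from h import *
np.set_printoptions(precision=1,suppress=True)
g=lambda u,v:(325+u/6-.5,200+v/6-.5)
c=[ray(*g(*p),28,'top') for p in((80,62),(328,73),(325,488),(69,476))]
print(np.array(c),np.mean(c,0)); d=c[0]-c[3];e=c[1]-c[2];print(np.degrees(np.arctan2(d[1],d[0])),np.degrees(np.arctan2(e[1],e[0])))
for n,b in(('top',(140,165,260,285)),('scene',(310,140,450,260))):
    im=vision.get_image(n)
    x0,y0,x1,y1=b
    cv2.imwrite(f'pics/pl_{n}.png',cv2.resize(im[y0:y1,x0:x1,::-1],None,fx=5,fy=5,interpolation=cv2.INTER_CUBIC))
    for q in('plate1_seat',):
        for d in place_of(q,n): P=w(d['point'],n);print(n,round(d['confidence'],2),P,px(P,n))
```

```text
[[ 549.4 -269.8   28. ]
 [ 544.8 -402.7   28. ]
 [ 323.9 -394.6   28. ]
 [ 328.4 -261.4   28. ]] [ 436.6 -332.1   28. ]
-2.1893382319757224 -2.0946676725864837
top 0.86 [589.7 115.1  50.2] [218.4 195. ]
scene 0.56 [587.  116.8  56.8] [355.2 221.4]
```

View pics/pl_top.png

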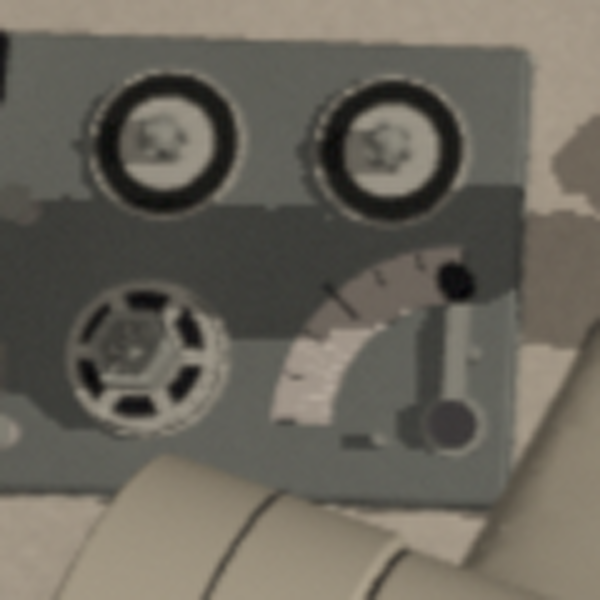

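View pics/pl_scene.png

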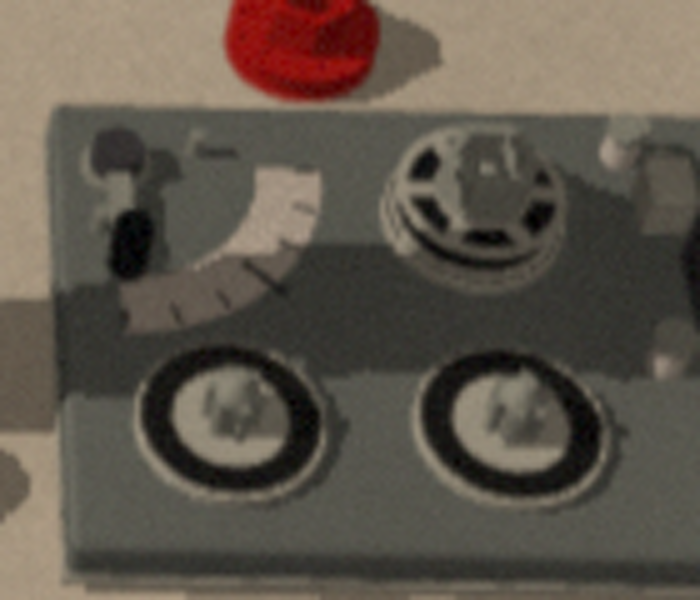

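Run:
```python
from h import *
np.set_printoptions(precision=1,suppress=True)
for n,b,cs in(('top',(140,165,260,285),((391,151),(167,142))),('scene',(310,140,450,260),((233,420),(512,427)))):
    im=cv2.imread(f'pics/pl_{n}.png',0)
    for u,v in cs:
        # radial search: outer edge of dark ring (dark->bright) 
        pts=[]
        for a in np.radians(np.arange(0,360,6)):
            prof=[]
            rr=np.arange(30,100,0.5)
            xs=(u+rr*np.cos(a)).astype(np.float32); ys=(v+rr*np.sin(a)).astype(np.float32)
            p=cv2.remap(im.astype(np.float32),xs[None],ys[None],cv2.INTER_LINEAR)[0]
            k0=np.argmin(p[:]); 
            lo=p[k0]; j=k0+np.argmax(np.gradient(p)[k0:k0+30]); i=max(0,k0-30)+np.argmin(np.gradient(p)[max(0,k0-30):k0+1])
            pts.append((xs[i],ys[i]))
        pts=np.array(pts,np.float32); 
        W=np.array([ray(b[0]+x/5-.5,b[1]+y/5-.5,53,n) for x,y in pts])
        # circle fit robust
        from scipy.optimize import least_squares
        r=least_squares(lambda q:np.hypot(W[:,0]-q[0],W[:,1]-q[1])-q[2],[W[:,0].mean(),W[:,1].mean(),28],loss='soft_l1')
        print(n,r.x,np.abs(r.fun).mean())
```

```text
top [590.9 117.1  30.8] 0.5469824660230602
top [594.  262.5  30.8] 0.6405263148987462
scene [588.4 118.   31.7] 1.3479270433974302
scene [591.8 263.   31.9] 1.6661827837467522
```

Emit:
{"fn": "carry_out", "kwargs": {
  "targets": [
    [[0, 0, 0], [-6, -40, -20], 40],
    [[0, 0, 0], [-12, -80, -40], 40],
    [[0, 0, 0], [-19, -120, -50], 40],
    [[0, 0, 0], [-26, -150, -60], 40],
    [[0, 0, 0], [-31, -177, -65], 40],
    [[0, 0, 0], [-31, -177, -80], 40],
    [[0, 0, 0], [-31, -177, -100], 40],
    [[0, 0, 0], [-31, -177, -110], 40],
    [[0, 0, 0], [-31, -177, -115], 40]
  ]
}}

```text
t: 10.83
ee_pos: [490.5, -331.4, 35.5]
orientation: [0.377, -3.117, -0.003]
ft_force: [-0.1, -0.1, -2.2]
width: 46.0
```

Emit:
{"fn": "carry_out", "kwargs": {
  "targets": [
    [[0, 0, 0], [0, 0, -3], 40],
    [[0, 0, 0], [0, 0, -4], 40],
    [[0, 0, 0], [0, 0, -4], 40],
    [[0, 0, 0], [0, 0, -4], 40]
  ]
}}

```text
t: 11.17
ee_pos: [491.4, -333.3, 34.0]
orientation: [-0.375, 3.118, -0.001]
ft_force: [-0.1, -0.3, -2.2]
width: 46.0
```

Emit:
{"fn": "carry_out", "kwargs": {
  "targets": [
    [[0, 0, 0], [0, 0, -3], 40],
    [[0, 0, 0], [0, 0, -3], 40],
    [[0, 0, 0], [0, 0, -3], 40],
    [[0, 0, 0], [0, 0, -3], 40]
  ]
}}

```text
t: 11.5
ee_pos: [491.7, -333.9, 31.2]
orientation: [-0.374, 3.117, -0.002]
ft_force: [1.4, 1.2, 5.7]
width: 45.5
```

Emit:
{"fn": "carry_out", "kwargs": {
  "targets": [
    [[0, 0, 0], [0, 0, 0], 75],
    [[0, 0, 0], [0, 0, 0], 75],
    [[0, 0, 0], [0, 0, 0], 75],
    [[0, 0, 0], [0, 0, 0], 75],
    [[0, 0, 0], [0, 0, 35], 80],
    [[0, 0, 0], [0, 0, 75], 85],
    [[0, 0, -7], [-30, 0, 115], 85],
    [[0, 0, -14], [-70, 0, 115], 85],
    [[0, 0, -21], [-100, 0, 115], 85],
    [[0, 0, -28], [-100, 0, 115], 85]
  ]
}}

```text
t: 12.33
ee_pos: [385.3, -331.9, 145.5]
orientation: [-0.403, -3.112, -0.002]
ft_force: [-0.5, -0.5, -0.8]
width: 84.9
```

```bash
sed -i 's/np.degrees(np.angle(c))\/6/-np.degrees(np.angle(c))\/6/' fit.py; python3 look.py k6 "{'top':(140,150,400,300),'scene':(140,110,460,270)}"; python3 m.py
```

```text
12.33 [ 385.3 -331.9  145.5] [-0.5 -0.5 -0.8]
top R1 reel_a 0.96 627 [ 482.1 -104.7] 0.042 (np.float64(40.48017535613235), np.float64(0.4447408525794621))
top R2 reel_a 0.75 586 [596.4 -69.9] 0.04 (np.float64(20.11438655005394), np.float64(0.5341057404327104))
top S_far no mask
top S_near shown_1 0.65 711 [455.  266.8] 0.037 (np.float64(27.179702139799677), np.float64(0.4230278232141459))
scene R1 reel_a 0.91 774 [ 480.8 -106.9] 0.089 (np.float64(39.20078918997878), np.float64(0.2507300972918906))
scene R2 reel_a 0.73 959 [596.6 -69.5] 0.039 (np.float64(21.420700021964), np.float64(0.30944413950882216))
scene S_far no mask
scene S_near shown_1 0.98 836 [453.9 266.4] 0.047 (np.float64(24.817982058987244), np.float64(0.25085313938256787))
```

View pics/k6.png

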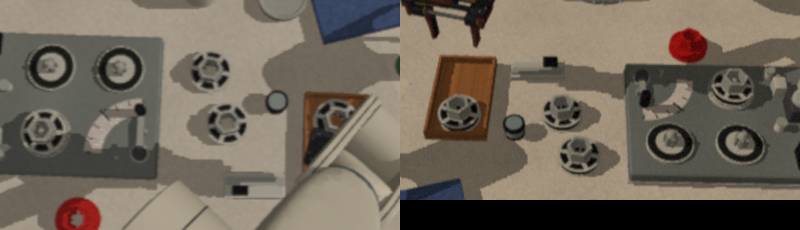

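View pics/fit_scene.png

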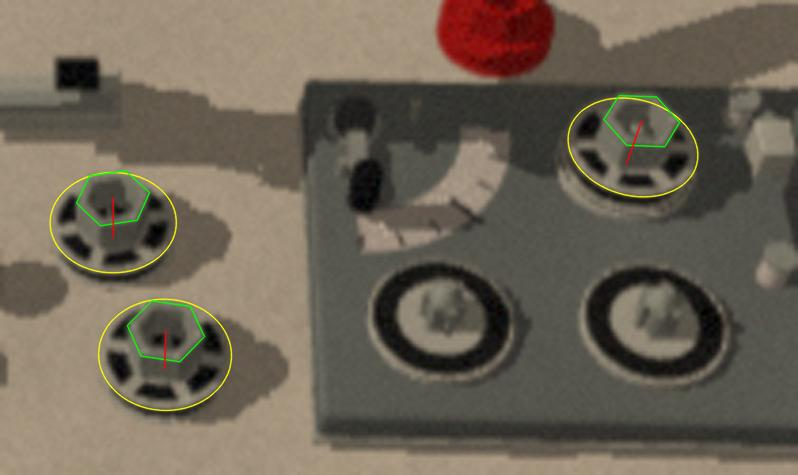

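The first shown reel lies in the tray (scene crop 460,113). R1 and R2 haven't moved. Next I pick up R1 at (482,-106), jaw angle 70.

Emit:
{"fn": "carry_out", "kwargs": {
  "targets": [
    [[0, 0, -5], [16, 38, 0], 85],
    [[0, 0, -5], [32, 76, 0], 85],
    [[0, 0, -5], [48, 113, 0], 85],
    [[0, 0, -5], [64, 151, 0], 85],
    [[0, 0, -5], [80, 188, 0], 85],
    [[0, 0, -5], [97, 226, -15], 85],
    [[0, 0, -5], [97, 226, -45], 85],
    [[0, 0, -5], [97, 226, -75], 85],
    [[0, 0, -5], [97, 226, -100], 85],
    [[0, 0, -5], [97, 226, -110], 85]
  ]
}}

```text
t: 13.67
ee_pos: [486.2, -106.3, 32.3]
orientation: [-0.523, -3.093, -0.0]
ft_force: [-0.4, 0.3, 0.0]
width: 85.4
```

Emit:
{"fn": "carry_out", "kwargs": {
  "targets": [
    [[0, 0, 0], [-4, 0.5, -4], 85],
    [[0, 0, 0], [-4, 0.5, -7], 85],
    [[0, 0, 0], [-4, 0.5, -7], 85],
    [[0, 0, 0], [-4, 0.5, -7], 40],
    [[0, 0, 0], [-4, 0.5, -7], 40],
    [[0, 0, 0], [-4, 0.5, -7], 40],
    [[0, 0, 0], [-4, 0.5, -7], 40],
    [[0, 0, 0], [-4, 0.5, -7], 40],
    [[0, 0, 0], [-4, 0.5, -7], 40]
  ]
}}

```text
t: 14.42
ee_pos: [483.9, -106.9, 28.5]
orientation: [0.527, 3.097, -0.0]
ft_force: [-0.3, -0.1, 0.4]
width: 48.3
```

Emit:
{"fn": "carry_out", "kwargs": {
  "targets": [
    [[0, 0, 0], [0, 0, -2], 40],
    [[0, 0, 0], [0, 0, -2], 40],
    [[0, 0, 0], [0, 0, -2], 40]
  ]
}}

```text
t: 14.67
ee_pos: [484.3, -107.1, 27.5]
orientation: [0.527, 3.096, -0.0]
ft_force: [-2.8, 0.7, 17.5]
width: 46.0
```

Emit:
{"fn": "carry_out", "kwargs": {
  "targets": [
    [[0, 0, 0], [0, 0, 0], 75],
    [[0, 0, 0], [0, 0, 0], 75],
    [[0, 0, -4], [0, 0, 0], 75],
    [[0, 0, -11], [0, 0, 0], 75],
    [[0, 0, -18], [0, 0, 0], 75],
    [[0, 0, -25], [0, 0, 0], 75],
    [[0, 0, -32], [0, 0, 0], 75],
    [[0, 0, -39], [0, 0, 0], 75],
    [[0, 0, -46], [0, 0, 0], 75],
    [[0, 0, -53], [0, 0, 0], 75]
  ]
}}

```text
t: 15.5
ee_pos: [483.5, -106.8, 25.9]
orientation: [-1.861, -2.53, 0.0]
ft_force: [0.2, -0.1, -0.8]
width: 74.6
```

Emit:
{"fn": "carry_out", "kwargs": {
  "targets": [
    [[0, 0, -7], [0, 0, 0], 75],
    [[0, 0, -7], [0, 0, 0], 75],
    [[0, 0, -7], [0, 0, 0], 40],
    [[0, 0, -7], [0, 0, 0], 40],
    [[0, 0, -7], [0, 0, 0], 40],
    [[0, 0, -7], [0, 0, 0], 40],
    [[0, 0, -7], [0, 0, 0], 40],
    [[0, 0, -7], [0, 0, 0], 40],
    [[0, 0, -7], [0, 0, 0], 40]
  ]
}}

```text
t: 16.25
ee_pos: [483.7, -106.9, 26.2]
orientation: [-2.004, -2.419, 0.0]
ft_force: [0.7, 0.0, -0.5]
width: 45.6
```

Emit:
{"fn": "carry_out", "kwargs": {
  "targets": [
    [[0, 0, 0], [0, 0, 40], 40],
    [[0, 0, 0], [0, 0, 80], 40],
    [[0, 0, 4], [5, 10, 115], 40],
    [[0, 0, 11], [20, 45, 124], 40],
    [[0, 0, 18], [37, 80, 124], 40],
    [[0, 0, 25], [54, 115, 124], 40],
    [[0, 0, 33], [71, 150, 124], 40],
    [[0, 0, 33], [88, 185, 124], 40],
    [[0, 0, 33], [104, 220, 124], 40],
    [[0, 0, 33], [106.5, 225, 124], 40]
  ]
}}

```text
t: 17.08
ee_pos: [592.5, 123.2, 150.3]
orientation: [1.23, 2.889, 0.004]
ft_force: [0.4, 0.2, -3.2]
width: 45.9
```

Emit:
{"fn": "carry_out", "kwargs": {
  "targets": [
    [[0, 0, 0], [0, 0, -5], 40],
    [[0, 0, 0], [0, 0, -10], 40],
    [[0, 0, 0], [0, 0, -10], 40],
    [[0, 0, 0], [0, 0, -10], 40]
  ]
}}

```text
t: 17.42
ee_pos: [589.0, 116.6, 139.3]
orientation: [-1.237, -2.886, 0.002]
ft_force: [0.6, -1.0, -2.4]
width: 45.7
```

Emit:
{"fn": "carry_out", "kwargs": {
  "targets": [
    [[0, 0, 0], [0, 0, 0], 40],
    [[0, 0, 0], [0, 0, 0], 40],
    [[0, 0, 0], [0, 0, 0], 40]
  ]
}}

```text
t: 17.67
ee_pos: [590.3, 117.4, 140.5]
orientation: [1.237, 2.888, 0.0]
ft_force: [-0.3, 0.4, -1.6]
width: 46.1
```

Emit:
{"fn": "carry_out", "kwargs": {
  "targets": [
    [[0, 0, 0], [0, 0.5, -12], 40],
    [[0, 0, 0], [0, 0.5, -22], 40],
    [[0, 0, 0], [0, 0.5, -27], 40],
    [[0, 0, 0], [0, 0.5, -31], 40],
    [[0, 0, 0], [0, 0.5, -34], 40],
    [[0, 0, 0], [0, 0.5, -34], 40]
  ]
}}

```text
t: 18.17
ee_pos: [589.8, 118.5, 105.2]
orientation: [-1.235, -2.887, 0.001]
ft_force: [-0.6, -0.2, -2.2]
width: 45.9
```

Emit:
{"fn": "carry_out", "kwargs": {
  "targets": [
    [[0, 0, 0], [0, 0, -3], 40],
    [[0, 0, 0], [0, 0, -6], 40],
    [[0, 0, 0], [0, 0, -6], 40],
    [[0, 0, 0], [0, 0, -6], 40]
  ]
}}

```text
t: 18.5
ee_pos: [590.3, 118.5, 100.2]
orientation: [1.235, 2.888, -0.0]
ft_force: [1.2, -2.1, -3.3]
width: 45.9
```

Emit:
{"fn": "carry_out", "kwargs": {
  "targets": [
    [[0, 0, 0], [0, 0, -5], 40],
    [[0, 0, 0], [0, 0, -10], 40],
    [[0, 0, 0], [0, 0, -14], 40],
    [[0, 0, 0], [0, 0, -17], 40],
    [[0, 0, 0], [0, 0, -19], 40],
    [[0, 0, 0], [0, 0, -19], 40]
  ]
}}

```text
t: 19.0
ee_pos: [590.1, 118.4, 80.6]
orientation: [-1.235, -2.888, 0.001]
ft_force: [1.6, -3.2, -4.6]
width: 45.5
```

Emit:
{"fn": "carry_out", "kwargs": {
  "targets": [
    [[0, 0, 0], [0, 0, -2], 40],
    [[0, 0, 0], [0, 0, -2], 40],
    [[0, 0, 0], [0, 0, -2], 40],
    [[0, 0, 0], [0, 0, -2], 75],
    [[0, 0, 0], [0, 0, -2], 75],
    [[0, 0, 0], [0, 0, -2], 75],
    [[0, 0, 0], [0, 0, -2], 75],
    [[0, 0, 0], [0, 0, 20], 85],
    [[0, 0, 0], [0, 0, 60], 85]
  ]
}}

```text
t: 19.75
ee_pos: [587.0, 118.3, 137.8]
orientation: [-1.232, -2.882, 0.007]
ft_force: [0.5, 0.5, 0.2]
width: 82.3
```

Emit:
{"fn": "carry_out", "kwargs": {
  "targets": [
    [[0, 0, 6], [-28, 30, 12], 85],
    [[0, 0, 12.4], [-56, 60, 12], 85],
    [[0, 0, 12.4], [-84, 90, 12], 85],
    [[0, 0, 12.4], [-112, 120, 12], 85],
    [[0, 0, 12.4], [-135, 148.5, 12], 85],
    [[0, 0, 12.4], [-135, 148.5, 0], 85],
    [[0, 0, 12.4], [-135, 148.5, 0], 85],
    [[0, 0, 12.4], [-135, 148.5, 0], 85]
  ]
}}

```text
t: 20.42
ee_pos: [454.8, 267.3, 141.1]
orientation: [-0.914, -3.005, 0.001]
ft_force: [-0.3, -0.0, 0.9]
width: 85.1
```

```bash
python3 look.py k7 "{'top':(140,150,400,300),'scene':(300,130,460,250)}"
```

```text
20.42 [454.8 267.3 141.1] [-0.3 -0.   0.9]
```

View pics/k7.png

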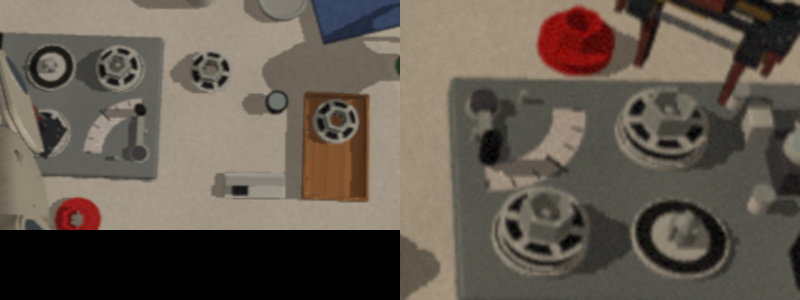

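The far plate now carries R1, fully down (scene crop 542,225), and the tray holds one reel. Next I descend on the near shown reel.

Emit:
{"fn": "carry_out", "kwargs": {
  "targets": [
    [[0, 0, 0], [-0.5, -0.5, -30], 85],
    [[0, 0, 0], [-0.5, -0.5, -50], 85],
    [[0, 0, 0], [-0.5, -0.5, -59], 85],
    [[0, 0, 0], [-0.5, -0.5, -63], 85],
    [[0, 0, 0], [-0.5, -0.5, -63], 85],
    [[0, 0, 0], [-0.5, -0.5, -63], 40],
    [[0, 0, 0], [-0.5, -0.5, -63], 40],
    [[0, 0, 0], [-0.5, -0.5, -63], 40],
    [[0, 0, 0], [-0.5, -0.5, -63], 40],
    [[0, 0, 0], [-0.5, -0.5, -63], 40]
  ]
}}

```text
t: 21.35
ee_pos: [455.1, 266.9, 78.8]
orientation: [0.916, 3.004, 0.001]
ft_force: [-0.3, -0.2, 0.8]
width: 55.3
```

Emit:
{"fn": "carry_out", "kwargs": {
  "targets": [
    [[0, 0, 0], [0, 0, 0], 40],
    [[0, 0, 0], [0, 0, 0], 40],
    [[0, 0, 0], [0, 0, 0], 40]
  ]
}}

```text
t: 21.6
ee_pos: [454.6, 266.6, 78.5]
orientation: [-0.916, -3.005, 0.0]
ft_force: [-1.4, -1.5, 4.7]
width: 45.9
```

Emit:
{"fn": "carry_out", "kwargs": {
  "targets": [
    [[0, 0, 0], [0, 0, 25], 40],
    [[0, 0, 0], [0, 0, 60], 40],
    [[0, 0, 0], [0, -10, 80], 40],
    [[0, 0, 0], [0, -50, 80], 40],
    [[0, 0, 0], [0, -90, 80], 40],
    [[0, 0, 0], [0, -130, 80], 40],
    [[0, 0, 0], [0, -170, 80], 40],
    [[0, 0, 0], [0, -210, 80], 40],
    [[0, 0, 0], [0, -250, 80], 40],
    [[0, 0, 0], [0, -290, 80], 40]
  ]
}}

```text
t: 22.43
ee_pos: [454.1, -25.1, 158.1]
orientation: [-0.916, -3.005, -0.0]
ft_force: [0.9, -0.2, -2.3]
width: 46.0
```

Emit:
{"fn": "carry_out", "kwargs": {
  "targets": [
    [[0, 0, 0], [-8, -40, 0], 40],
    [[0, 0, 0], [-16, -80, 0], 40],
    [[0, 0, 0], [-24, -120, 0], 40],
    [[0, 0, 0], [-32, -160, 0], 40],
    [[0, 0, 0], [-40, -200, 0], 40],
    [[0, 0, 0], [-48, -240, 0], 40],
    [[0, 0, 0], [-56, -280, 0], 40],
    [[0, 0, 0], [-67, -307, 0], 40],
    [[0, 0, 0], [-67, -307, 0], 40]
  ]
}}

```text
t: 23.18
ee_pos: [386.6, -335.1, 158.1]
orientation: [0.922, 3.002, -0.003]
ft_force: [1.7, 0.6, -1.7]
width: 45.9
```

Emit:
{"fn": "carry_out", "kwargs": {
  "targets": [
    [[0, 0, 0], [0, 2, -40], 40],
    [[0, 0, 0], [0, 2, -80], 40],
    [[0, 0, 0], [0, 2, -105], 40],
    [[0, 0, 0], [0, 2, -118], 40],
    [[0, 0, 0], [0, 2, -122], 40],
    [[0, 0, 0], [0, 2, -122], 40],
    [[0, 0, 0], [0, 2, -122], 40]
  ]
}}

```text
t: 23.77
ee_pos: [388.1, -328.4, 36.6]
orientation: [0.916, 3.005, -0.0]
ft_force: [0.3, -0.4, -2.6]
width: 46.0
```

Emit:
{"fn": "carry_out", "kwargs": {
  "targets": [
    [[0, 0, 0], [0, 0, -2], 40],
    [[0, 0, 0], [0, 0, -4], 40],
    [[0, 0, 0], [0, 0, -4], 40],
    [[0, 0, 0], [0, 0, -4], 40]
  ]
}}

```text
t: 24.1
ee_pos: [388.0, -328.6, 32.8]
orientation: [0.916, 3.004, -0.001]
ft_force: [-1.2, 0.1, -2.5]
width: 45.9
```

Emit:
{"fn": "carry_out", "kwargs": {
  "targets": [
    [[0, 0, 0], [0, 0, -1], 40],
    [[0, 0, 0], [0, 0, -1], 40],
    [[0, 0, 0], [0, 0, -1], 75],
    [[0, 0, 0], [0, 0, -1], 75],
    [[0, 0, 0], [0, 0, -1], 75],
    [[0, 0, 0], [0, 0, -1], 75],
    [[0, 0, 0], [0, 0, 35], 80],
    [[0, 0, 0], [0, 0, 75], 85],
    [[0, 0, 0], [20, 20, 115], 85],
    [[0, 0, 0], [40, 60, 115], 85]
  ]
}}

```text
t: 24.93
ee_pos: [427.5, -279.0, 151.8]
orientation: [0.92, 2.994, -0.006]
ft_force: [1.8, -0.2, 1.1]
width: 84.7
```

```bash
python3 look.py k8 "{'top':(140,150,400,300),'scene':(140,110,460,270)}"; python3 m.py
```

```text
24.93 [ 427.5 -279.   151.8] [ 1.8 -0.2  1.1]
top R1 no mask
top R2 reel_a 0.78 636 [596.  -69.7] 0.043 (np.float64(20.159508841206144), np.float64(0.536688192400278))
top S_far reel_a 0.88 633 [590.4 119.7] 0.045 (np.float64(14.08923541904114), np.float64(0.4882743926511675))
top S_near no mask
scene R1 no mask
scene R2 reel_a 0.73 937 [596.2 -70. ] 0.032 (np.float64(21.470253623935022), np.float64(0.31651141469700395))
scene S_far reel_a 0.7 919 [588.  119.8] 0.071 (np.float64(14.251234403799245), np.float64(0.3433826560610731))
scene S_near reel_a 0.71 874 [467.2 261.4] 0.103 (np.float64(34.51681796605004), np.float64(0.07579312279156866))
```

View pics/k8.png

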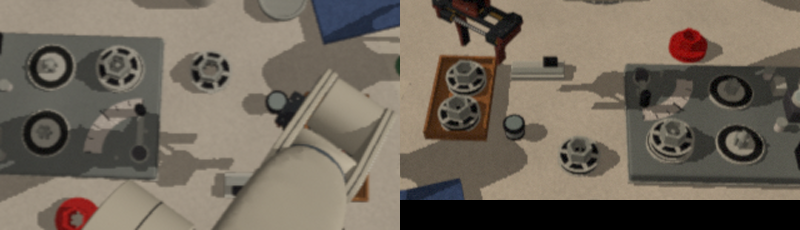

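Both shown reels lie side by side in the tray (scene crop 465,75 and 460,112). R2 is unmoved at (596,-70).

Emit:
{"fn": "carry_out", "kwargs": {
  "targets": [
    [[0, 0, -5], [28, 30, 0], 85],
    [[0, 0, -5], [54, 62, 0], 85],
    [[0, 0, -5], [80, 94, 0], 85],
    [[0, 0, -5], [106, 126, 0], 85],
    [[0, 0, -5], [132, 158, 0], 85],
    [[0, 0, -5], [158, 190, 0], 85],
    [[0, 0, -5], [168, 199, -30], 85],
    [[0, 0, -5], [168, 199, -65], 85],
    [[0, 0, -5], [168, 199, -85], 85],
    [[0, 0, -5], [168, 199, -85], 85]
  ]
}}

```text
t: 26.27
ee_pos: [588.8, -75.6, 56.4]
orientation: [-1.044, -2.954, 0.003]
ft_force: [-0.9, -0.9, -0.6]
width: 84.8
```

Emit:
{"fn": "carry_out", "kwargs": {
  "targets": [
    [[0, 0, 0], [0, 0, -10], 85],
    [[0, 0, 0], [0, 0, -10], 85],
    [[0, 0, 0], [0, 0, -10], 85]
  ]
}}

```text
t: 26.52
ee_pos: [592.7, -76.6, 52.0]
orientation: [1.048, 2.961, 0.0]
ft_force: [-0.1, -0.6, 0.2]
width: 85.2
```

Emit:
{"fn": "carry_out", "kwargs": {
  "targets": [
    [[0, 0, 0], [3.5, 6.5, -3], 85],
    [[0, 0, 0], [3.5, 6.5, -12], 85],
    [[0, 0, 0], [3.5, 6.5, -20], 85],
    [[0, 0, 0], [3.5, 6.5, -26], 85],
    [[0, 0, 0], [3.5, 6.5, -26], 85],
    [[0, 0, 0], [3.5, 6.5, -26], 60]
  ]
}}

```text
t: 27.02
ee_pos: [595.2, -69.3, 24.6]
orientation: [-1.046, -2.961, 0.0]
ft_force: [0.9, -1.4, -0.5]
width: 81.5
```

Emit:
{"fn": "carry_out", "kwargs": {
  "targets": [
    [[0, 0, 0], [0, 0, 0], 40],
    [[0, 0, 0], [0, 0, 0], 40],
    [[0, 0, 0], [0, 0, 0], 40],
    [[0, 0, 0], [0, 0, 0], 40],
    [[0, 0, 0], [0, 0, 0], 40],
    [[0, 0, 0], [0, 0, 0], 40],
    [[0, 0, 0], [0, 0, 0], 40]
  ]
}}

```text
t: 27.6
ee_pos: [595.8, -69.5, 25.5]
orientation: [1.046, 2.962, -0.0]
ft_force: [-0.9, 0.1, 1.3]
width: 46.1
```

Emit:
{"fn": "carry_out", "kwargs": {
  "targets": [
    [[0, 0, 0], [0, 0, 0], 75],
    [[0, 0, 0], [0, 0, 0], 75],
    [[0, 0, -4], [0, 0, 0], 75],
    [[0, 0, -11], [0, 0, 0], 75],
    [[0, 0, -18], [0, 0, 0], 75],
    [[0, 0, -25], [0, 0, 0], 75],
    [[0, 0, -32], [0, 0, 0], 75],
    [[0, 0, -39], [0, 0, 0], 75],
    [[0, 0, -46], [0, 0, 0], 75],
    [[0, 0, -53], [0, 0, 0], 75]
  ]
}}

```text
t: 28.43
ee_pos: [595.7, -69.3, 25.2]
orientation: [-2.265, -2.177, -0.0]
ft_force: [-0.1, 0.9, 0.5]
width: 74.9
```

Emit:
{"fn": "carry_out", "kwargs": {
  "targets": [
    [[0, 0, -7], [0, 0, 0], 75],
    [[0, 0, -7], [0, 0, 0], 75],
    [[0, 0, -7], [0, 0, 0], 40],
    [[0, 0, -7], [0, 0, 0], 40],
    [[0, 0, -7], [0, 0, 0], 40],
    [[0, 0, -7], [0, 0, 0], 40],
    [[0, 0, -7], [0, 0, 0], 40],
    [[0, 0, -7], [0, 0, 0], 40],
    [[0, 0, -7], [0, 0, 0], 40]
  ]
}}

```text
t: 29.18
ee_pos: [595.9, -69.4, 25.3]
orientation: [2.387, 2.042, 0.0]
ft_force: [0.3, -0.8, -0.1]
width: 46.0
```

Emit:
{"fn": "carry_out", "kwargs": {
  "targets": [
    [[0, 0, 0], [0, 0, 40], 40],
    [[0, 0, 0], [0, 0, 80], 40],
    [[0, 0, 0], [-5, 10, 115], 40],
    [[0, 0, 5], [-20, 46, 125], 40],
    [[0, 0, 5], [-35, 83, 125], 40],
    [[0, 0, 5], [-50, 120, 125], 40],
    [[0, 0, 5], [-65, 157, 125], 40],
    [[0, 0, 5], [-80, 194, 125], 40],
    [[0, 0, 5], [-95, 231, 125], 40],
    [[0, 0, 5], [-110, 268, 125], 40]
  ]
}}

```text
t: 30.02
ee_pos: [484.2, 199.9, 150.1]
orientation: [-2.296, -2.144, 0.001]
ft_force: [0.4, 0.7, -3.4]
width: 45.9
```

Emit:
{"fn": "carry_out", "kwargs": {
  "targets": [
    [[0, 0, 0], [-16, 34, 0], 40],
    [[0, 0, 0], [-31.5, 68, -5], 40],
    [[0, 0, 0], [-31.5, 68, -10], 40],
    [[0, 0, 0], [-31.5, 68, -10], 40],
    [[0, 0, 0], [-31.5, 68, -10], 40],
    [[0, 0, 0], [-31.5, 68, -10], 40]
  ]
}}

```text
t: 30.52
ee_pos: [454.4, 265.7, 140.2]
orientation: [2.297, 2.143, -0.001]
ft_force: [0.5, -0.2, -2.9]
width: 46.0
```

Emit:
{"fn": "carry_out", "kwargs": {
  "targets": [
    [[0, 0, 0], [0, 0.9, -10], 40],
    [[0, 0, 0], [0, 0.9, -20], 40],
    [[0, 0, 0], [0, 0.9, -26], 40],
    [[0, 0, 0], [0, 0.9, -31], 40],
    [[0, 0, 0], [0, 0.9, -34], 40],
    [[0, 0, 0], [0, 0.9, -34], 40]
  ]
}}

```text
t: 31.02
ee_pos: [453.9, 267.0, 105.3]
orientation: [-2.296, -2.144, 0.003]
ft_force: [0.4, 0.0, -1.8]
width: 46.1
```

Emit:
{"fn": "carry_out", "kwargs": {
  "targets": [
    [[0, 0, 0], [0, 0, -3], 40],
    [[0, 0, 0], [0, 0, -6], 40],
    [[0, 0, 0], [0, 0, -6], 40],
    [[0, 0, 0], [0, 0, -6], 40]
  ]
}}

```text
t: 31.35
ee_pos: [454.2, 267.5, 100.3]
orientation: [-2.296, -2.144, 0.0]
ft_force: [0.3, 0.4, -2.3]
width: 45.7
```

It's meshed again with almost no force, so I continue down to home.

Emit:
{"fn": "carry_out", "kwargs": {
  "targets": [
    [[0, 0, 0], [0, -0.5, -5], 40],
    [[0, 0, 0], [0, -0.5, -10], 40],
    [[0, 0, 0], [0, -0.5, -14], 40],
    [[0, 0, 0], [0, -0.5, -17], 40],
    [[0, 0, 0], [0, -0.5, -20], 40],
    [[0, 0, 0], [0, -0.5, -20], 40],
    [[0, 0, 0], [0, -0.5, -20], 40]
  ]
}}

```text
t: 31.93
ee_pos: [454.1, 266.9, 80.0]
orientation: [-2.296, -2.144, 0.001]
ft_force: [-0.0, 0.1, -2.0]
width: 45.9
```

Emit:
{"fn": "carry_out", "kwargs": {
  "targets": [
    [[0, 0, 0], [0, 0, -1.5], 40],
    [[0, 0, 0], [0, 0, -1.5], 40],
    [[0, 0, 0], [0, 0, -1.5], 40]
  ]
}}

```text
t: 32.18
ee_pos: [454.3, 267.0, 78.9]
orientation: [2.296, 2.144, 0.0]
ft_force: [0.1, -0.1, -4.2]
width: 46.1
```

Emit:
{"fn": "carry_out", "kwargs": {
  "targets": [
    [[0, 0, 0], [0, 0, 0], 75],
    [[0, 0, 0], [0, 0, 0], 75],
    [[0, 0, 0], [0, 0, 0], 75],
    [[0, 0, 0], [0, 0, 0], 75],
    [[0, 0, 0], [0, 0, 40], 80],
    [[0, 0, 0], [0, -10, 80], 80],
    [[0, 0, 0], [0, -50, 90], 60],
    [[0, 0, 0], [0, -90, 90], 40],
    [[0, 0, 0], [0, -130, 90], 40],
    [[0, 0, 0], [0, -170, 90], 40]
  ]
}}

```text
t: 33.02
ee_pos: [454.2, 95.6, 169.6]
orientation: [2.294, 2.145, 0.002]
ft_force: [0.9, -0.1, -0.4]
width: 56.9
```

Emit:
{"fn": "carry_out", "kwargs": {
  "targets": [
    [[0, 0, 0], [0, -40, 0], 40],
    [[0, 0, 0], [0, -80, 0], 40],
    [[0, 0, 0], [0, -120, 0], 40],
    [[0, 0, 0], [0, -160, 0], 40],
    [[0, 0, 0], [0, -200, 0], 40],
    [[0, 0, 0], [0, -200, 0], 40]
  ]
}}

```text
t: 33.52
ee_pos: [454.7, -108.7, 169.4]
orientation: [2.3, 2.136, 0.0]
ft_force: [1.2, 0.6, 0.0]
width: 40.3
```

```bash
python3 look.py k9 "{'top':(130,150,400,300),'scene':(150,110,450,270)}"; sed -i 's/^G=.*/G=[("T1",491.5,-334,7),("T2",388,-329,7),("P_far",590,118,53),("P_near",454,267,53)]/' m.py; python3 m.py
```

```text
33.52 [ 454.7 -108.7  169.4] [1.2 0.6 0. ]
top T1 reel_a 0.74 643 [ 489.9 -331.9] 0.037 (np.float64(14.370273550554794), np.float64(0.47118073730134985))
top T2 shown_1 0.71 626 [ 389.7 -327.5] 0.053 (np.float64(27.053094939943307), np.float64(0.5163602108050508))
top P_far no mask
top P_near reel_a 0.55 613 [453.4 267.3] 0.094 (np.float64(25.487550499726144), np.float64(0.6105884646516486))
scene T1 shown_1 0.96 886 [ 488.8 -332.3] 0.062 (np.float64(12.806921297381274), np.float64(0.20217576387667358))
scene T2 no mask
scene P_far reel_a 0.56 985 [589.7 119.6] 0.032 (np.float64(14.127477907587902), np.float64(0.3531104497353542))
scene P_near reel_a 0.63 833 [454.5 266.9] 0.054 (np.float64(24.738693841390543), np.float64(0.2709367056632501))
```

View pics/k9.png

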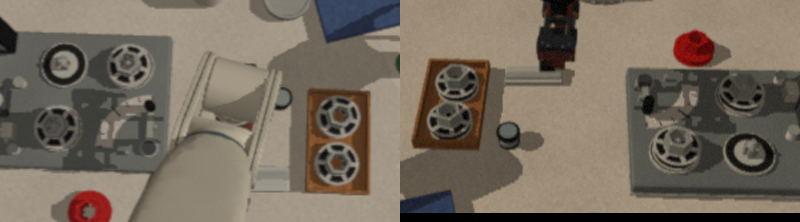

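View pics/fit_scene.png

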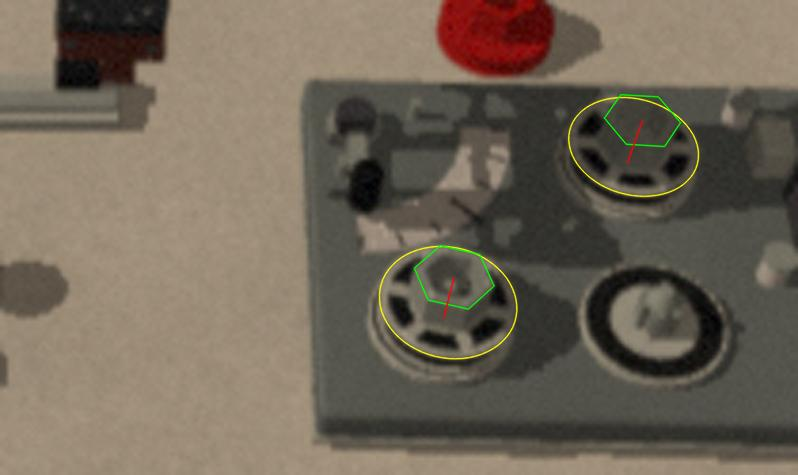

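```bash
python3 look.py k10 "{'top':(0,80,560,420),'scene':(0,0,560,400)}"
```

```text
34.02 [ 454.3 -102.   168.8] [-0.2  0.7 -0.2]
```

View pics/k10.png

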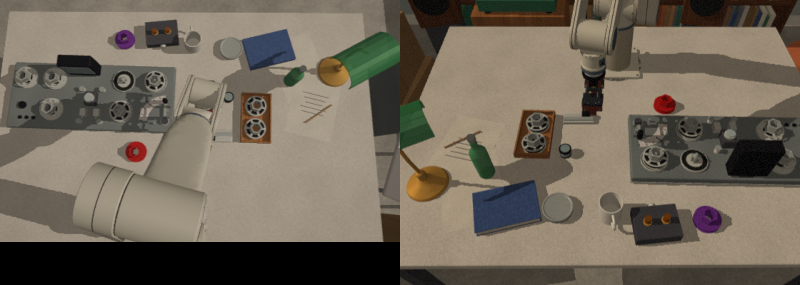

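No other waiting reel is left. Remaining reel-like things are the red (665,105) and purple (707,220) look-alikes and the take-up reels. Now the lever goes back to 45.

Emit:
{"fn": "carry_out", "kwargs": {
  "targets": [
    [[0, 0, -7], [9, 34, 0], 40],
    [[0, 0, -14], [18, 68, 0], 40],
    [[0, 0, -21], [27, 102, 0], 40],
    [[0, 0, -28], [36, 136, 0], 40],
    [[0, 0, -35], [45, 172, 0], 40],
    [[0, 0, -42], [45, 172, 0], 40],
    [[0, 0, -49], [45, 172, 0], 40],
    [[0, 0, -56], [45, 172, 0], 40],
    [[0, 0, -63], [45, 172, 0], 40],
    [[0, 0, -64], [45, 172, 0], 40]
  ]
}}

```text
t: 34.95
ee_pos: [499.2, 69.5, 168.7]
orientation: [-3.085, -0.593, 0.0]
ft_force: [-0.6, 0.0, 0.1]
width: 39.9
```

Emit:
{"fn": "carry_out", "kwargs": {
  "targets": [
    [[0, 0, 0], [0, 0, -30], 40],
    [[0, 0, 0], [0, 0, -50], 40],
    [[0, 0, 0], [0, 0, -50], 40],
    [[0, 0, 0], [0, 0, -50], 40]
  ]
}}

```text
t: 35.28
ee_pos: [498.5, 69.1, 118.2]
orientation: [-3.083, -0.602, 0.004]
ft_force: [-1.0, 0.1, 0.4]
width: 40.0
```

Emit:
{"fn": "carry_out", "kwargs": {
  "targets": [
    [[0, 0, 0], [0.5, 0.5, -20], 40],
    [[0, 0, 0], [0.5, 0.5, -40], 40],
    [[0, 0, 0], [0.5, 0.5, -49], 40],
    [[0, 0, 0], [0.5, 0.5, -49], 26],
    [[0, 0, 0], [0.5, 0.5, -49], 26],
    [[0, 0, 0], [0.5, 0.5, -49], 26],
    [[0, 0, 0], [0.5, 0.5, -49], 26],
    [[0, 0, 0], [0.5, 0.5, -49], 26]
  ]
}}

```text
t: 35.95
ee_pos: [500.4, 69.6, 70.8]
orientation: [3.083, 0.602, 0.003]
ft_force: [-1.0, 0.0, -0.0]
width: 25.9
```

Emit:
{"fn": "carry_out", "kwargs": {
  "targets": [
    [[0, 0, 0], [-0.2, 8, 0], 26],
    [[0, 0, 0], [-1.5, 17, 0], 26],
    [[0, 0, 0], [-3.5, 25.5, 0], 26],
    [[0, 0, 0], [-6, 34, 0], 26],
    [[0, 0, 0], [-10, 42, 0], 26],
    [[0, 0, 0], [-14.5, 49.5, 0], 26],
    [[0, 0, 0], [-19, 55.5, 0], 26],
    [[0, 0, 0], [-23, 60, 0], 26],
    [[0, 0, 0], [-25, 62, 0], 26],
    [[0, 0, 0], [-25, 62, 0], 26]
  ]
}}

```text
t: 36.78
ee_pos: [473.4, 131.9, 69.6]
orientation: [-3.083, -0.603, 0.003]
ft_force: [1.0, -0.4, -0.1]
width: 26.1
```

Emit:
{"fn": "carry_out", "kwargs": {
  "targets": [
    [[0, 0, 0], [0, 0, 0], 26],
    [[0, 0, 0], [0, 0, 0], 26],
    [[0, 0, 0], [0, 0, 0], 45],
    [[0, 0, 0], [0, 0, 0], 45],
    [[0, 0, 0], [0, 0, 0], 45],
    [[0, 0, 0], [0, 0, 40], 45],
    [[0, 0, 0], [0, 0, 80], 45],
    [[0, 0, 0], [0, -40, 110], 45],
    [[0, 0, 0], [-20, -80, 110], 45],
    [[0, 0, 0], [-40, -120, 110], 45]
  ]
}}

```text
t: 37.62
ee_pos: [442.1, 21.8, 181.8]
orientation: [3.082, 0.604, 0.009]
ft_force: [-0.5, -0.8, -0.3]
width: 45.3
```

Emit:
{"fn": "carry_out", "kwargs": {
  "targets": [
    [[0, 0, 0], [0, -40, 20], 45],
    [[0, 0, 0], [0, -80, 20], 45],
    [[0, 0, 0], [0, -120, 20], 45],
    [[0, 0, 0], [0, -120, 20], 45]
  ]
}}

```text
t: 37.95
ee_pos: [440.6, -103.3, 200.5]
orientation: [3.083, 0.592, 0.003]
ft_force: [-0.1, 0.2, 0.1]
width: 45.0
```

```bash
python3 look.py k11 "{'top':(170,190,260,280),'scene':(300,130,430,240)}"
python3 - <<'E'
from h import *
for n in('top','scene'):
    vision.get_image(n)
    for q in('brake_knob','brake_pivot'):
        for d in place_of(q,n): print(n,q,round(d['confidence'],2),np.round(w(d['point'],n),1))
E
```

```text
37.95 [ 440.6 -103.3  200.5] [-0.1  0.2  0.1]
top brake_knob 0.46 [477.  132.1  85.3]
top brake_pivot 0.72 [415.5  70.3  43.8]
top brake_pivot 0.54 [ 492.  -335.5    7.7]
scene brake_knob 0.72 [ 486.  -329.7    7.4]
scene brake_knob 0.67 [471.7 129.3  77.8]
scene brake_pivot 0.85 [412.6  75.2  48.4]
```

View pics/k11.png

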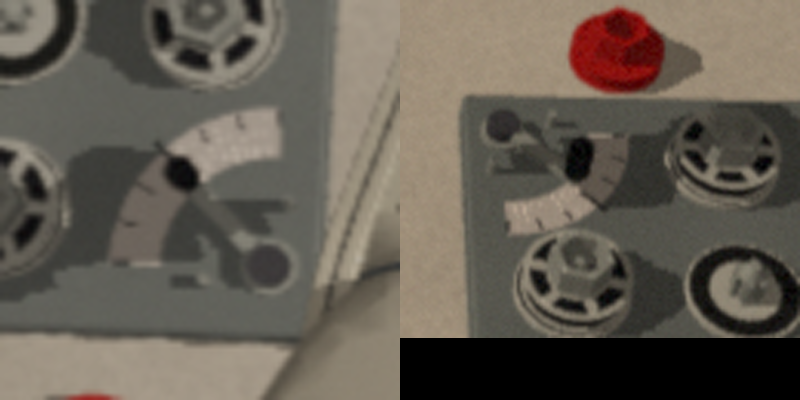

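```bash
python3 - <<'E'
from h import *
f=400/90
k=ray(170+183/f-.5,190+174/f-.5,101,'top');p=ray(170+268/f-.5,190+266/f-.5,60,'top')
f=400/130
k2=ray(300+580/f-130-.5,130+147/f-.5,101,'scene');p2=ray(300+(501-400)/f-.5,130+124/f-.5,60,'scene')
k2=ray(300+(580-400)/f-.5,130+147/f-.5,101,'scene')
for a,b in((k,p),(k2,p2)): d=a-b; print(a,b,np.hypot(*d[:2]),np.degrees(np.arctan2(d[1],d[0]))+1.2)
o=monitor.get_obs();print(o['t'],o['qvel'],o['ee_pos'])
E
python3 m.py
```

```text
[471.76789235 127.38406816 101.        ] [413.67890832  71.5909812   60.        ] 80.54314755908871 45.04505617078724
[475.6028546  129.62179865 101.        ] [414.2129622   70.38990539  60.        ] 85.30613147858219 45.175052032911694
38.35 [-0.00312277 -0.0007302  -0.00239253 -0.00118416 -0.00090088 -0.00121492] [440.15182976 -96.09396315 199.44114222]
top T1 shown_1 0.77 647 [ 490.1 -332.8] 0.042 (np.float64(14.087046235743507), np.float64(0.5040190725238874))
top T2 shown_1 0.61 641 [ 389.  -327.4] 0.044 (np.float64(27.101087709400094), np.float64(0.5500461756193024))
top P_far reel_a 0.69 646 [590.2 120.3] 0.039 (np.float64(14.205763446712076), np.float64(0.48960760607782794))
top P_near reel_a 0.87 690 [453.9 267.9] 0.039 (np.float64(25.367477978435677), np.float64(0.4037487022682678))
scene T1 shown_1 0.81 836 [ 490. -332.] 0.054 (np.float64(11.89517984384736), np.float64(0.20372310158013987))
scene T2 shown_1 0.82 763 [ 388.6 -327.6] 0.071 (np.float64(28.999024118050627), np.float64(0.2506887196677367))
scene P_far reel_a 0.86 994 [589.  119.5] 0.036 (np.float64(14.127587526669805), np.float64(0.3494873654526204))
scene P_near reel_a 0.67 850 [454.6 267.7] 0.045 (np.float64(24.19783863960006), np.float64(0.27051653229226685))
```

The lever reads 45 deg in both cameras, all four reels are in place, and the gripper is clear. I'm handing the job in.

```bash
python3 -c "
from workcell import order; print(order.close_job())"
```

```text
the job is handed in; nothing more can be done
None
```

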